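# Lock a tube clamp with a bent pin

## Robot

A 7-joint arm with a two-finger parallel gripper is mounted at the origin on the work surface; the furniture and walls round the work are solid. World frame = base frame: x ahead of the robot, y to its left, z up, the work surface at z = 0. Lengths are in m, angles in degrees, forces in N, time in s.
With the tool pointing down it reaches from about 0.35 to 0.775 m from the base axis. Payload 3.1 kg.
Tool frame: the origin (TCP) lies on the centre line of the jaws, within the pads' length; the fingertips stand 17 mm ahead of it and the grasp point (between the pads) lies 2 mm behind it (robot.tip_reach is the distance from the TCP to the fingertips, in m); z points along the fingers, y is the direction in which the jaws open and shut (so a half turn about z gives the same grasp; the last joint's range is limited). The gripper opens to 85 mm and grips with 20 to 120 N. Pads are 22 mm wide; open, the fingers measure 114 mm over their backs; the gripper's body (76 mm by 85 mm) begins 54 mm behind the grasp point. The pads swing forward as they close: fully open they stand 13 mm farther back than shut.
Start: joints at [61.782, 17.813, 0.802, 86.603, -0.252, 75.585, -1.558], TCP at [0.24, -0.495, 0.248] pointing down, gripper open.
Joint ranges: [-154.91, 154.91], [-16.99, 109.72], [-72.82, 74.43], [7.12, 147.25], [-82.49, 262.49], [11.32, 116.49], [-174.64, 174.64]. Speed limits (degrees/s): [159.86, 159.86, 180, 180, 180, 180, 180].

## Interface

Orientations are given as [roll, pitch, yaw] about the fixed x, y, z axes, in that order (R = Rz(yaw) Ry(pitch) Rx(roll)).
In Python, from station import robot, fingers, vision, workorder, recognise gives the robot as it stands. Calls block until the motion is done:
- robot.move_to(position, orientation): joint-space move of the TCP to a pose.
- robot.line_to(position, orientation=None, velocity=0.15, f_stop=None): straight line of the TCP; orientation=None keeps the orientation; velocity is the mean speed in m/s. With f_stop (N) it stops when the force on the tool has changed by that much, and returns True; else False.
- robot.move_j(angles): joint-space move.
- fingers.gripper_to(opening, force=None): opening from 0.0 (shut) to 1.0 (fully open); force is the grip in N (None keeps the last); returns when the fingers have stopped.
- robot.pause(seconds).
- robot.inverse_kinematics(position, orientation): joint angles nearest the present ones, or None.
- vision.grab_frame(name): name is "scene" or "top" or "wrist"; returns the picture (400x640x3 uint8, red, green, blue); there is no depth.
- vision.calibration(name): a dict with "mtx" (3x3 intrinsics, pixels), "extrinsics" (4x4, takes a point from world to camera coordinates); the wrist camera has in their place "T_tool_cam" (4x4, takes a point from camera to tool coordinates, whose origin is the TCP and whose axes are the flange's). Camera axes: x right, y up, looking along -z (the intrinsics and any distortion apply to the point x, -y, -z); pixel columns grow to the right and rows downward; lengths in m; the calibration is good to about 2 mm. The wrist camera is an equidistant fisheye: a pixel r from the principal point sees the ray r / f radians off the axis. A picture is of the moment at which its call begins: read the wrist's pose just before it. calibration takes no time and is no camera call.
A pose or a line that the arm cannot do raises robot.PlanningError and nothing moves.
- workorder.close_job(): hands the job in, once; it reports no verdict.
Trained networks look in the newest picture that a camera, given by its name, has taken for a name from the list of things; names that differ only in an ending like _2 or _b are one class to them, and where a whole thing is asked for, a point or a joint stands for the part that bears it (a point fixed in the world has none). Each returns a list of dicts, best first, with "p" (0 to 1); they miss things now and then, are a little off and sometimes report something else, mostly with a low value. They report only what shows in the picture. A call takes as long as a camera call.
- recognise(label, camera): "rect" ([centre column, centre row, width, height] in pixels, round what is visible of it).
Readings, each from a call of its own:
- robot.current_time_s(): time.
- robot.current_joint_positions(): joint angles.
- robot.current_dq(): joint speeds.
- robot.current_joint_torque(): joint torques, N m.
- robot.current_tool_pos(): TCP position.
- robot.current_eef_rot(): TCP orientation.
- robot.current_contact_force(): force on the tool from outside, world axes, zero at the start.
- robot.current_torque(): the same for the moment, N m.
- robot.current_finger_gap(): opening from 0.0 (shut) to 1.0 (fully open).
Only numpy, scipy, OpenCV 4.12 (cv2) and the standard library are available. Lean on these libraries where they do the work, as an engineer would, in place of code of your own. Each camera call takes 0.05 s, during which the arm holds its last target.

## Task

Swing the clamp bar down onto the tube without slamming it, then lock it: thread the bent steel pin from the right along its own curve through the right and then the left eye, over the bar, until its cross-piece sits against the right eye. Bed it home there with a steady push of about 10 N held for half a second, then let go; never force the pin against an eye with more than 25 N, and leave the other things on the bench where they are.

Things in the scene. Friction and masses are not known exactly. Their poses are not given: they have to be found in the camera images.
- eye_right: Right eye of the fixed clamp: upright steel ring (8 mm bar, 10.5 mm bore, 27 mm over all) on a post. Origin on the bench plane under the ring's centre; x points radially away from the pin's arc centre, y along the bore the way the pin goes in, z up.
- eye_right_bore (a point): Centre of the right eye's bore, 49 mm above the bench. The ring reaches 4 mm each way along the bore and its top is 62.5 mm above the bench. Axes as eye_right.
- eye_left: Left eye of the clamp, a ring like the right one; origin on the bench plane under its centre, axes as point eye_left_bore.
- eye_left_bore (a point): Centre of the left eye's bore (same ring), 49 mm above the bench, 41 mm from the right one. x points radially away from the arc centre, y along the bore away from the right eye, z up.
- arc_centre (a point): Point of the clamp, 49 mm above the bench, about which the pin must turn: both bore centres lie 60 mm from it, at -20 deg (right) and +20 deg (left) from its x axis. Axes of the clamp; when the pin is home the pin's axes are parallel to them.
- tip_home (a point): Point of the clamp where the pin's tip lies when the pin is home: 60 mm from arc_centre at +48 deg, 49 mm above the bench.
- clamp_bar (a joint): Angle of the clamp bar in rad: 0 = lying down level over the tube between the two eyes (rigid stop), growing as its front end lifts; 0.5 to 1.0 at the start. A friction hinge of 0.15 N m keeps it where it is left; pushed down from above it follows with a few newtons.
- hinge (a point): Hinge axis of the bar, 40 mm above the bench, 190 mm from arc_centre along x. The bar is a steel strip 22 mm wide, 6 mm thick, centred on the axis, reaching 158 mm from it towards arc_centre; when down, its top is 43 mm above the bench and its end passes between the eyes, under the pin. Axes of the clamp.
- ridge_top (a point): Top of a sprung half-round steel ridge (12 mm thick, 20 mm long, lying along the bar) in the bar, 130 mm from the hinge, midway between the eyes when the bar is down; it stands 4.5 mm proud of the bar (47.5 mm above the bench) and sinks up to 5 mm. The pin's bar rides over it, pressing it down some 2.5 mm (about 2 N to start, 1.5 N per mm), so the pin drags with several newtons from there on, before the seat is reached.
- pin_grip (a point): Centre of the bent pin's upright dark grip plate (12 mm thick, 26 long, 44 high); 22 mm above the bench at the start, where the pin lies flat. Axes of the pin (z up; parallel to arc_centre's when home): the plate's length runs at +66 deg from x, its thickness at -24 deg. The pin's bar lies level, 18 mm below this point. The bar's arc centre is at (-43.4, +50.0, -18) mm from here.
- pin_seat (a point): Point of the pin where the bar leaves the front face of its cross-piece (24 mm wide, 8 high, 6 thick), 28 mm ahead of pin_grip along the plate. When home the cross-piece touches the right eye and this point is about 4 mm before that eye's bore centre. Axes of the pin.
- pin_tip (a point): Free tip of the pin (end of the bar's centre line, rounded 3 mm beyond it). Axes of the pin.
- bent_pin: The whole pin, about 120 g: round 8 mm bar (6.4 mm over the last 9 mm) bent level to a 60 mm radius. Origin at the arc's centre, 4 mm below the bar's centre plane. In the pin's axes the tip is at +48 deg from there, the cross-piece's face at -24 deg; behind it a straight tail carries the grip plate. Turning it anticlockwise (from above) about the arc centre drives it in.
- tube_clamp: The clamp with its eyes and bar, fixed to the bench: a dark 185x160x8 mm plate with a 25 mm tube in V-blocks (tube top 37 mm above the bench) and a domed rest post (14 mm, top at 45 mm) that carries the grip plate of the seated pin. Origin under the plate, 115 mm from arc_centre along x. Axes of the clamp: x from the eyes to the bar's hinge (away from the robot), y left, z up.
- hex_key: L-shaped dark hex key, 37x120x8 mm, origin at the centre of its underside; leave alone.
- marker: White and black marker pen, 17x137x17 mm, origin at the centre of its underside; leave alone.
- tape_measure: Tape measure, 64x69x32 mm, beside the clamp (a tall fixed rod jig, over 0.8 m high, stands farther right at about x 0.44, y -0.42: keep the arm clear of it); origin at the centre of its underside; leave alone.

How it is judged (in metres and radians):
On the way, in this order (a step that is already met when the one before it is completed fails the run):
1. the clamp bar lies down on the tube (joint below 0.05 rad) (value of joint clamp_bar below 0.05 rad), for 0.2 s.
2. the pin's tip has gone through the right eye, with the bar down (y of pin_tip in the frame of eye_right above 0.005 m and distance between pin_tip and eye_right_bore below 0.03 m and z of pin_tip in the frame of eye_right above 0.044 m and value of joint clamp_bar below 0.05 rad).
3. the cross-piece is pressed against the right eye with at least 6 N for 0.3 s (y of pin_seat in the frame of eye_right above -0.0065 m and distance between pin_seat and eye_right_bore below 0.009 m and distance between pin_tip and tip_home below 0.006 m and value of joint clamp_bar below 0.05 rad and contact force between bent_pin and eye_right above 6 N), for 0.3 s.
At the end, for the whole second after the job is handed in: The bar is down (below 0.05 rad), the pin is through both eyes with its tip within 6 mm of its home point and its cross-piece within about 2.5 mm of the right eye, at rest and released (y of pin_seat in the frame of eye_right above -0.0065 m and distance between pin_seat and eye_right_bore below 0.009 m and distance between pin_tip and tip_home below 0.006 m and value of joint clamp_bar below 0.05 rad and linear speed of bent_pin below 0.02 m/s); the robot touches nothing.
It fails at once if pin and an eye pressed together with more than 25 N (contact force between bent_pin and eye_right above 25 N or contact force between bent_pin and eye_left above 25 N).
It fails at once if the robot pressing on the fixture or its bar with more than 40 N (contact force between any of the fingers, the arm and tube_clamp above 40 N).
It fails at once if a bystander moved by more than 30 mm (distance of any of hex_key, marker, tape_measure from where it was at the start of the episode above 0.03 m).
It also fails if it takes over 72 s, if anything falls off the work surface, if the arm or the gripper's body presses on something with over 40 N, if the wrist force passes 120 N, or if a joint passes its speed limit or range.

## Working session

There is one attempt and no reset: what is moved stays moved. The work goes in short steps, each a Python script; the robot and the scene stay as the last script left them, time stands still between calls to the robot, and variables do not carry over. Pictures are saved under pics/ and viewed, and the job is handed in when it is done.

```bash
ls; mkdir -p pics
python3 - <<'E'
from station import robot, fingers, vision, workorder, recognise
import cv2, numpy as np
np.set_printoptions(precision=4,suppress=True)
print(robot.current_time_s(), robot.current_tool_pos(), robot.current_eef_rot(), robot.tip_reach)
for n in ["scene","top","wrist"]:
    im=vision.grab_frame(n); cv2.imwrite(f"pics/{n}0.png",im[:,:,::-1])
    print(n,vision.calibration(n))
    for l in ["eye_right","eye_left","clamp_bar","bent_pin","pin_grip","pin_tip","tube_clamp","hex_key","marker","tape_measure"] if n!="wrist" else ["bent_pin","tube_clamp"]:
        try:
            r=recognise(l,n); print(l,[(np.round(d['rect'],1),round(d['p'],2)) for d in r[:3]])
        except Exception as e: print(l,e)
E
```

```text
pics
0.0 [ 0.2393 -0.4944  0.2472] [-179.8659    0.0041   25.8336] 0.017
scene {'mtx': array([[441.7334,   0.    , 314.0427],
       [  0.    , 441.7334, 200.0498],
       [  0.    ,   0.    ,   1.    ]]), 'extrinsics': array([[-0.5071,  0.8619,  0.0025,  0.3186],
       [-0.5001, -0.2966,  0.8135,  0.2036],
       [ 0.7019,  0.4113,  0.5815, -1.3316],
       [ 0.    ,  0.    ,  0.    ,  1.    ]])}
eye_right [(array([356.6, 237.5,  11.8,  25. ]), 0.66)]
eye_left [(array([373.9, 247.1,  12.5,  22.8]), 0.63), (array([253.9, 204.7,  27.7,  39.4]), 0.24)]
clamp_bar [(array([337. , 238.2,  44.6,  81.7]), 0.57)]
bent_pin [(array([253.5, 203.4,  23.8,  43.5]), 0.82)]
pin_grip [(array([254.2, 200.8,  27. ,  35.3]), 0.51)]
pin_tip [(array([255.1, 200.1,  25.4,  40.3]), 0.66), (array([340.4, 255.3, 121.9, 120. ]), 0.47)]
tube_clamp [(array([340.6, 256.8, 121.5, 124.1]), 0.9)]
hex_key [(array([347.8, 194.1,  46.5,  10.1]), 0.46)]
marker [(array([426.4, 211.5,  59.1,  15.8]), 0.57)]
tape_measure [(array([254.4, 198.9,  27.5,  36.6]), 0.49)]
top {'mtx': array([[474.0329,   0.    , 309.4084],
    
[... 569 characters left out ...]
  88.9, 102. ]), 0.17)]
pin_tip [(array([402.6, 184.3,  16.3,  56.8]), 0.56)]
tube_clamp [(array([269.7, 146.3,  95.8, 100.7]), 0.98)]
hex_key [(array([259.2, 137.8,   9.1,   8.2]), 0.49)]
marker [(array([223.8, 272.8,  68.5,  17. ]), 0.58), (array([270.4, 145.6,  93.1, 100. ]), 0.28)]
tape_measure [(array([358.4, 124.3,  35.7,  38.5]), 0.63)]
wrist {'mtx': array([[309.7069,   0.    , 318.759 ],
       [  0.    , 309.7069, 203.059 ],
       [  0.    ,   0.    ,   1.    ]]), 'T_tool_cam': array([[ 0.0006,  0.9575,  0.2884,  0.0734],
       [ 1.    , -0.0006,  0.0001,  0.0006],
       [ 0.0003,  0.2884, -0.9575, -0.1246],
       [ 0.    ,  0.    ,  0.    ,  1.    ]])}
bent_pin []
tube_clamp []
```

View pics/scene0.png

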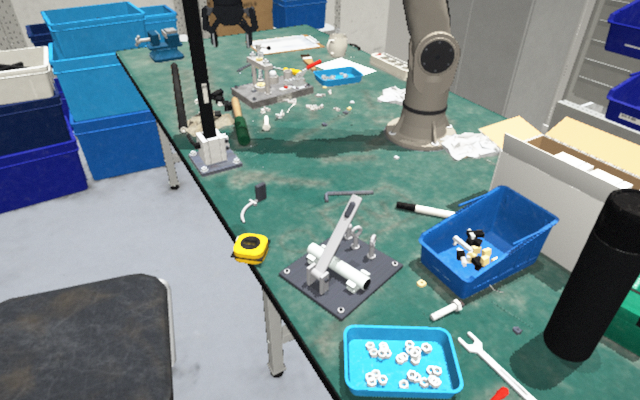

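View pics/top0.png

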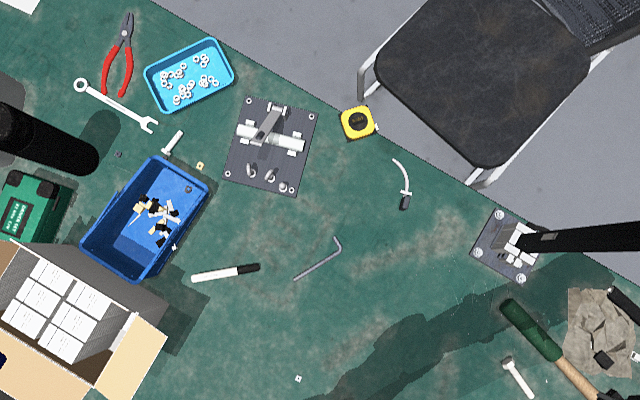

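View pics/wrist0.png

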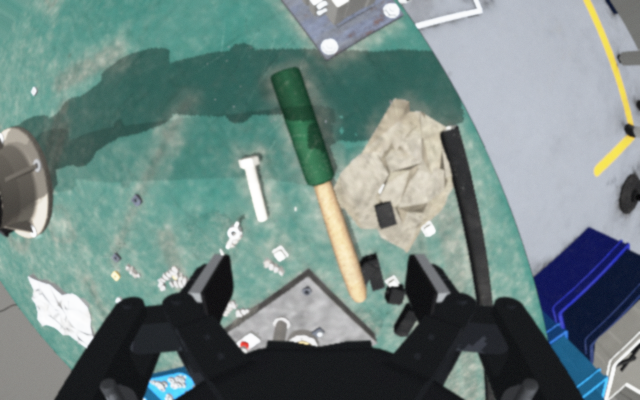

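```bash
cat > h.py <<'E'
from station import robot, fingers, vision, workorder, recognise
import cv2, numpy as np
from scipy.spatial.transform import Rotation as R
from scipy.optimize import least_squares
np.set_printoptions(precision=4,suppress=True)
def tool_T():
    T=np.eye(4);T[:3,:3]=R.from_euler('xyz',robot.current_eef_rot(),degrees=True).as_matrix();T[:3,3]=robot.current_tool_pos();return T
def cam(name,T=None):
    c=vision.calibration(name)
    if name=='wrist': E=np.linalg.inv(T@c['T_tool_cam'])
    else: E=c['extrinsics']
    return c['mtx'],E,name=='wrist'
def proj(C,P):
    K,E,fe=C; P=np.atleast_2d(P); c=P@E[:3,:3].T+E[:3,3]; c=c*[1,-1,-1]
    if fe:
        rr=np.hypot(c[:,0],c[:,1]); th=np.arctan2(rr,c[:,2]); s=np.where(rr>1e-12,th/np.maximum(rr,1e-12),0)
        xy=c[:,:2]*s[:,None]
    else: xy=c[:,:2]/c[:,2:]
    return xy*[K[0,0],K[1,1]]+K[:2,2]
def ray(C,uv):
    K,E,fe=C; xy=(np.array(uv,float)-K[:2,2])/[K[0,0],K[1,1]]
    if fe:
        th=np.hypot(*xy); d=np.array([*(xy/th*np.sin(th) if th>0 else xy),np.cos(th)])
    else: d=np.array([*xy,1.])
    d=d*[1,-1,-1]; Rm=E[:3,:3]; return -Rm.T@E[:3,3], Rm.T@d
def atz(C,uv,z):
    o,d=ray(C,uv); return o+d*(z-o[2])/d[2]
def crop(im,u0,v0,w,h,s,fn):
    c=cv2.resize(im[v0:v0+h,u0:u0+w],None,fx=s,fy=s,interpolation=cv2.INTER_CUBIC); cv2.imwrite(fn,c[:,:,::-1])
E
python3 - <<'E'
from h import *
t=cv2.imread('pics/top0.png')[:,:,::-1]; s=cv2.imread('pics/scene0.png')[:,:,::-1]
crop(t,215,85,120,120,5,'pics/c1.png'); crop(t,370,145,60,80,7,'pics/c2.png'); crop(s,270,180,150,140,5,'pics/c3.png')
C=cam('top')
for u in [(403,205),(505,245),(269,146),(358,124),(397,160),(225,272),(320,258)]: print(u,atz(C,u,0))
E
```

```text
(403, 205) [ 0.5219 -0.2118  0.    ]
(505, 245) [ 0.446  -0.4166  0.    ]
(269, 146) [0.639  0.0678 0.    ]
(358, 124) [ 0.6904 -0.1173  0.    ]
(397, 160) [ 0.6154 -0.1991  0.    ]
(225, 272) [0.3762 0.1471 0.    ]
(320, 258) [ 0.4097 -0.0447  0.    ]
```

View pics/c1.png

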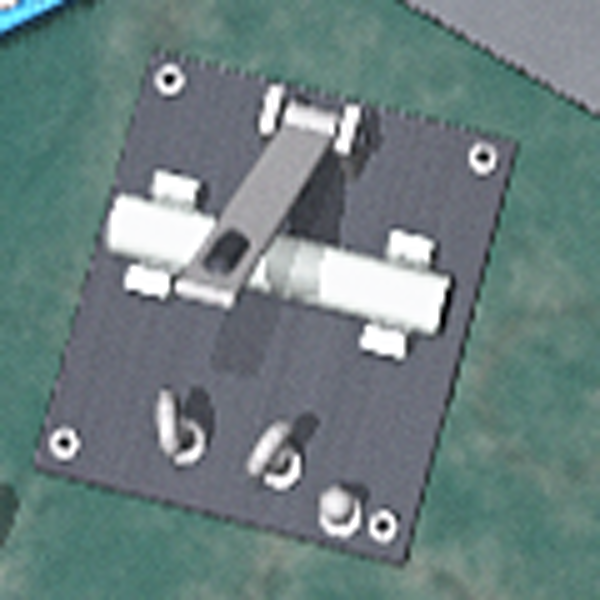

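View pics/c2.png

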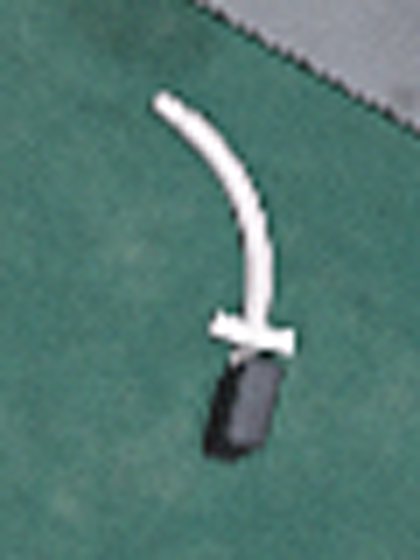

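View pics/c3.png

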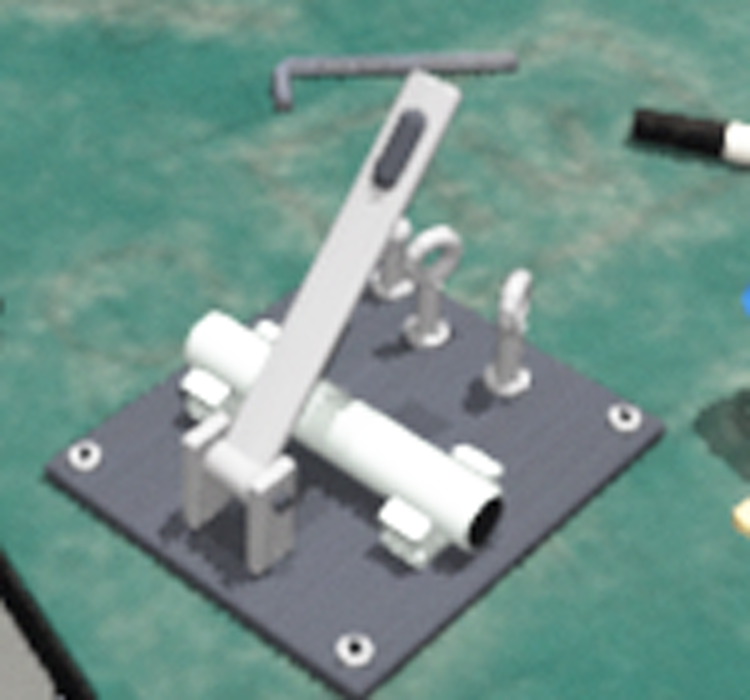

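```bash
cat > fit.py <<'E'
from h import *
T=cam('top');S=cam('scene')
t=lambda x,y:(215+(x+.5)/5-.5,85+(y+.5)/5-.5); s=lambda x,y:(270+(x+.5)/5-.5,180+(y+.5)/5-.5); p=lambda x,y:(370+(x+.5)/7-.5,145+(y+.5)/7-.5)
def obs(q):
    x,y,yw,th=q
    def W(P): 
        c,s_=np.cos(yw),np.sin(yw); P=np.atleast_2d(P); return np.c_[x+c*P[:,0]-s_*P[:,1],y+s_*P[:,0]+c*P[:,1],P[:,2]]
    B=lambda r,w,h:[75-(r*np.cos(th)-h*np.sin(th)*-1*-1),w,.0]
    return W
# clamp-plate frame (origin plate centre); arc centre at x=-.115
hx=.075
def bar(r,w,h,th): return [hx-(r*np.cos(th)+h*np.sin(th)*-1*-1*1) if False else hx-r*np.cos(th)+h*np.sin(th), w, .04+r*np.sin(th)+h*np.cos(th)]
def model(q):
    W=obs(q);th=q[3]
    top=W([[.0925,.08,.008],[.0925,-.08,.008],[-.0925,-.08,.008],[-.0925,.08,.008]])
    bt=W([bar(.158,.011,.003,th),bar(.158,-.011,.003,th)])
    return top,bt
tc=[t(155,50),t(520,145),t(405,565),t(37,465)]
sc=[s(362,692),s(48,468),None,s(664,428)]
tb=[t(176,283),t(236,297)]; sb=[s(462,94),s(413,70)]
def res(q):
    a,b=model(q[:4]); r=[]
    r+= [proj(T,a)-tc, proj(S,a[[0,1,3]])-np.array([sc[0],sc[1],sc[3]]), proj(T,b)-tb, proj(S,b)-sb]
    return np.concatenate(r).ravel()
f=least_squares(res,[.64,.068,-.28,.7]); print('clamp',f.x,np.degrees(f.x[2:])); print(f.fun.reshape(-1,2))
q=f.x
W=obs(q)
for n,P in dict(arc=[-.115,0,.049],eyeR=[-.0586,-.0205,.049],eyeL=[-.0586,.0205,.049],hinge=[.075,0,.04],rest=[-.0716,-.05,.045]).items():
    w=W(P);print(n,w,proj(T,w),proj(S,w))
# pin on bench: pin frame arc centre x,y,yaw
def pw(q,P): return (lambda c,s_:np.c_[q[0]+c*P[:,0]-s_*P[:,1],q[1]+s_*P[:,0]+c*P[:,1],P[:,2]])(np.cos(q[2]),np.sin(q[2]))
g=np.array([.0434,-.05]); d=np.array([np.cos(np.radians(66)),np.sin(np.radians(66))]); n=np.array([d[1],-d[0]])
tip=.063*np.array([np.cos(np.radians(48+0)),np.sin(np.radians(48))])
tipa=np.radians(48)+.003/.06
tipE=.06*np.array([np.cos(tipa),np.sin(tipa)])
seat=g+.028*d-.003*d
P=np.array([[*tipE,.004],[*(seat+.012*n),.008],[*(seat-.012*n),.008],[*(g-.013*d),.044],[*(g+.013*d),.044]])
# top image obs : tip, cross right end, cross left end, plate top back, plate top front
to=[p(158,97),p(293,343),p(213,322),p(240,445),p(268,362)]
def pr(q): return (proj(T,pw(q,P))-to).ravel()
f=least_squares(pr,[.58,-.16,0]); print('pin',f.x,np.degrees(f.x[2]));print(f.fun.reshape(-1,2))
print('grip',pw(f.x,np.array([[*g,.022]])),'plate dir',np.degrees(f.x[2])+66); print(proj(S,pw(f.x,P)))
E
python3 fit.py
```

```text
clamp [ 0.6386  0.0664 -0.2297  0.8106] [-13.1597  46.4451]
[[-1.2365 -0.1234]
 [-0.8016 -0.8748]
 [-0.6555  0.1335]
 [-1.9276  0.7272]
 [-0.8739 -0.4449]
 [-1.7466 -1.983 ]
 [ 0.7786 -2.348 ]
 [-0.2995  0.0811]
 [-0.2758  0.3339]
 [-1.2362  1.2326]
 [-1.0718  1.0837]]
arc [[0.5267 0.0926 0.049 ]] [[251.532  195.9981]] [[378.9099 223.4398]]
eyeR [[0.5769 0.0598 0.049 ]] [[269.1927 171.1598]] [[353.3449 231.8119]]
eyeL [[0.5862 0.0997 0.049 ]] [[249.2519 166.0382]] [[369.8187 241.2449]]
hinge [[0.7117 0.0493 0.04  ]] [[277.3714 106.6135]] [[314.2404 275.3625]]
rest [[0.5575 0.034  0.045 ]] [[282.0353 181.4871]] [[346.1045 223.966 ]]
pin [ 0.5654 -0.1587 -1.4091] -80.73367750312917
[[ 0.0403  0.0852]
 [ 0.069   0.3182]
 [ 0.0544  0.0682]
 [ 0.2096  0.1906]
 [-0.3672 -0.6429]]
grip [[ 0.5231 -0.2096  0.022 ]] plate dir -14.733677503129172
[[242.7902 220.9363]
 [248.7792 197.7394]
 [255.1882 201.9926]
 [263.5915 180.6842]
 [254.8418 185.008 ]]
```

Run:
```python
from h import *
robot.line_to([0.19,-0.34,0.32],velocity=0.25)
print(robot.current_time_s())
fingers.gripper_to(0.0)
robot.move_to([0.47,-0.13,0.32],[180,0,-14]); print(robot.current_time_s(),robot.current_joint_positions())
T=tool_T(); im=vision.grab_frame('wrist'); cv2.imwrite('pics/w1.png',im[:,:,::-1]); np.save('w1.npy',T)
robot.move_to([0.56,0.06,0.28],[180,0,-14]); print(robot.current_time_s(),robot.current_joint_positions())
T=tool_T(); im=vision.grab_frame('wrist'); cv2.imwrite('pics/w2.png',im[:,:,::-1]); np.save('w2.npy',T);print(T)
```

```text
2.1083
4.275 [ 39.2533  10.8138 -30.622   87.0918   5.5708  83.6298 -95.6414]
5.1917 [  18.6127   22.5856  -37.5248   79.9848   13.7939   82.0322 -122.8542]
[[ 0.9696 -0.2448 -0.      0.5602]
 [-0.2448 -0.9696 -0.0024  0.0574]
 [ 0.0006  0.0023 -1.      0.2801]
 [ 0.      0.      0.      1.    ]]
```

View pics/w1.png

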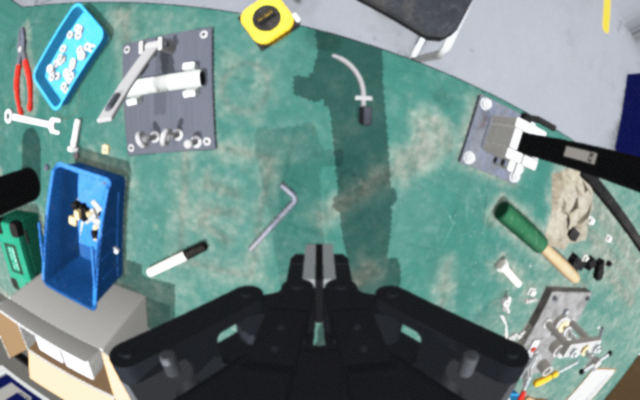

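View pics/w2.png

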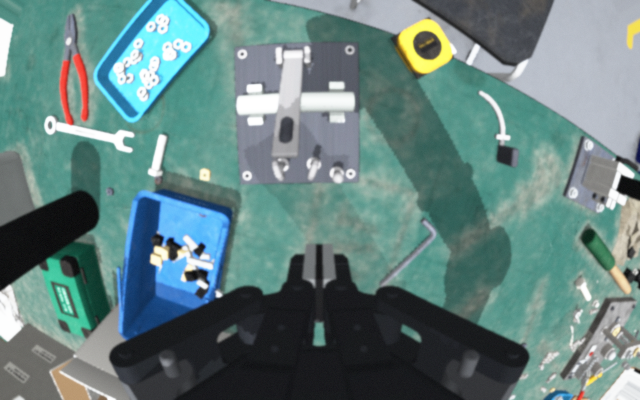

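Run:
```python
from h import *
a=cv2.imread('pics/w2.png')[:,:,::-1];crop(a,225,30,145,165,4,'pics/c4.png');crop(a,470,85,60,90,6,'pics/c5.png')
a=cv2.imread('pics/w1.png')[:,:,::-1];crop(a,320,45,70,90,6,'pics/c6.png')
```

```text
(no output)
```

View pics/c4.png

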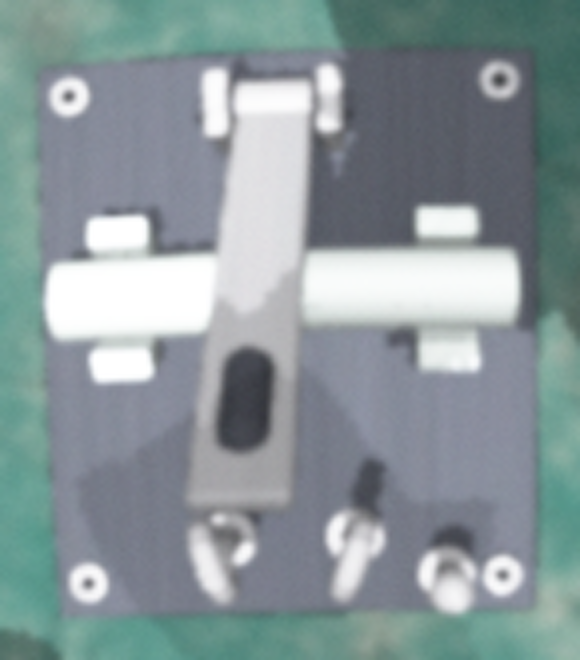

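View pics/c6.png

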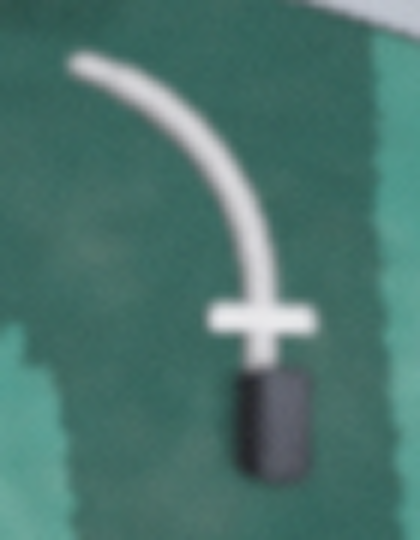

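```bash
cat >> fit.py <<'E'
print('--- wrist')
Tw=np.load('w2.npy'); Cw=cam('wrist',Tw)
w=lambda x,y:(225+(x+.5)/4-.5,30+(y+.5)/4-.5)
wc=np.array([w(38,70),w(536,47),w(530,607),w(62,615)]); wb=np.array([w(188,500),w(290,506)])
def r2(q):
    a,b=model(q); return np.concatenate([proj(Cw,a)-wc,proj(Cw,b)-wb]).ravel()
f=least_squares(r2,q); print('clamp wrist',f.x,np.degrees(f.x[2:])); print(f.fun.reshape(-1,2))
for n,P in dict(arc=[-.115,0,.049],eyeR=[-.0586,-.0205,.049],eyeL=[-.0586,.0205,.049],eRt=[-.0586,-.0205,.0625],hinge=[.075,0,.04],rest=[-.0716,-.05,.045]).items():
    ww=obs(f.x)(P);uv=proj(Cw,ww)[0];print(n,ww,uv,(uv-[225,30]+.5)*4)
C1=cam('wrist',np.load('w1.npy'))
p1=lambda x,y:(320+(x+.5)/6-.5,45+(y+.5)/6-.5)
o1=[p1(66,62),p1(319,320),p1(207,320),p1(278,483),p1(285,370)]
f=least_squares(lambda q:(proj(C1,pw(q,P5))-o1).ravel(),[.565,-.159,-1.41]) if False else None
P5=np.array([[*tipE,.004],[*(seat+.012*n2),.008],[*(seat-.012*n2),.008],[*(g-.013*d),.044],[*(g+.013*d),.044]]) if False else None
E
sed -i 's/^f=least_squares(lambda q:(proj(C1.*$//; s/^P5=.*$//; s/^for n,P in/for nn,P_ in/; s/ww=obs(f.x)(P);/ww=obs(f.x)(P_);/; s/print(n,ww,/print(nn,ww,/; s/    w=W(P);print(n,w/    w=W(P_);print(nn,w/' fit.py
cat >> fit.py <<'E'
f=least_squares(lambda q:(proj(C1,pw(q,P))-o1).ravel(),[.565,-.159,-1.41]);print('pin w1',f.x,np.degrees(f.x[2]));print(f.fun.reshape(-1,2))
print('grip',pw(f.x,np.array([[*g,.022]])),'plate dir',np.degrees(f.x[2])+66)
E
python3 fit.py | sed -n '/wrist/,$p'
```

```text
--- wrist
clamp wrist [ 0.6391  0.0662 -0.2346  0.7773] [-13.4442  44.5356]
[[-0.6907 -1.4585]
 [-0.1624 -0.1417]
 [ 1.3107  0.971 ]
 [-1.393   0.7568]
 [-0.3042  1.0614]
 [ 0.7643 -1.0637]]
arc [[0.5273 0.0929 0.049 ]] [296.1983 208.8214] [286.7933 717.2857]
eyeR [[0.5773 0.0598 0.049 ]] [312.3415 162.3162] [351.3662 531.2646]
eyeL [[0.5869 0.0997 0.049 ]] [277.2625 162.9783] [211.0499 533.9131]
eRt [[0.5773 0.0598 0.0625]] [312.1135 164.2465] [350.454 538.986]
hinge [[0.712  0.0487 0.04  ]] [293.1852  49.5044] [274.7407  80.0175]
rest [[0.5578 0.0342 0.045 ]] [337.5233 172.3458] [452.0933 571.3833]
pin w1 [ 0.5641 -0.1573 -1.3944] -79.89242992660576
[[ 0.4559  0.2322]
 [-1.2951  0.1043]
 [ 0.3741 -0.3868]
 [ 0.6629  0.578 ]
 [-0.2417 -0.5242]]
grip [[ 0.5225 -0.2088  0.022 ]] plate dir -13.892429926605757
```

```bash
cat > fit2.py <<'E'
import io,contextlib
with contextlib.redirect_stdout(io.StringIO()):
    from fit import *
o=.0
pts=np.array([[-.0586,-.0205,.049],[-.0586,.0205,.049],[-.0716,-.05,.040],[.075,0,.042]])
W2=np.array([w(354,560),w(213,560),w(453,592),w(273,97)])
T2=np.array([t(270,449),t(172,421),t(341,503),t(310,116)])
S2=np.array([s(434,258),s(514,301)])
def r3(v):
    x,y,yw,th,dx=v
    a,b=model([x,y,yw,th]); c,sn=np.cos(yw),np.sin(yw); pl=np.array([c*dx,sn*dx,0])
    e=obs(v[:4])(pts)
    return np.concatenate([proj(Cw,a+pl)-wc,proj(T,a+pl)-tc,proj(Cw,b)-wb,proj(T,b)-tb,proj(S,b)-sb,proj(Cw,e)-W2,proj(T,e)-T2,proj(S,e[:2])-S2]).ravel()
f=least_squares(r3,[*q,0],loss='soft_l1'); print(f.x,np.degrees(f.x[2:4]));print(r3(f.x).reshape(-1,2))
for nn,P_ in dict(arc=[-.115,0,.049],eyeR=[-.0586,-.0205,.049],eyeL=[-.0586,.0205,.049],hinge=[.075,0,.04],rest=[-.0716,-.05,.045]).items(): print(nn,obs(f.x[:4])(P_))
E
python3 fit2.py
```

```text
[ 0.6322  0.0673 -0.2337  0.8482  0.0071] [-13.3885  48.5997]
[[-0.3684 -1.5209]
 [ 0.1753 -0.275 ]
 [ 1.7741  0.8236]
 [-0.9579  0.7174]
 [-0.6446 -0.425 ]
 [-0.2864 -0.8931]
 [-0.4778  0.0254]
 [-1.6636  0.3246]
 [-1.0767  0.7345]
 [ 0.81   -1.442 ]
 [-0.6409  0.6667]
 [-0.5709  0.9832]
 [-0.6341 -1.1705]
 [-0.4579 -1.3072]
 [-0.1807 -1.4546]
 [ 0.1216 -0.8012]
 [-0.1139 -0.4596]
 [ 0.6281  0.9781]
 [-0.0871 -0.0325]
 [-0.4207  0.3551]
 [-1.2698 -0.0729]
 [ 0.2916  1.6049]
 [-1.1171 -0.9953]
 [-0.7218 -0.2105]]
arc [[0.5203 0.0939 0.049 ]]
eyeR [[0.5705 0.0609 0.049 ]]
eyeL [[0.58   0.1008 0.049 ]]
hinge [[0.7052 0.0499 0.04  ]]
rest [[0.551  0.0352 0.045 ]]
```

Run:
```python
from h import *
H=np.array([.7052,.0499]); yw=np.radians(-13.4); a=-np.array([np.cos(yw),np.sin(yw)])
def at(d,z): return [*(H+a*d),z]
robot.line_to(at(.058,.26),[180,0,-13.4],velocity=.2)
print(robot.line_to(at(.058,.162),velocity=.15,f_stop=6), robot.current_time_s())
print(robot.current_contact_force())
print(robot.line_to(at(.095,.056),velocity=.07,f_stop=9), robot.current_time_s(), robot.current_tool_pos(), robot.current_contact_force())
im=vision.grab_frame('top'); crop(im,215,85,120,120,4,'pics/c7.png')
im=vision.grab_frame('scene'); crop(im,260,160,170,160,4,'pics/c8.png')
```

```text
False 6.65
[-0.2431  0.4933  0.9248]
True 8.0667 [0.6141 0.0713 0.0602] [ 0.1141 -0.3647  5.3545]
```

View pics/c8.png

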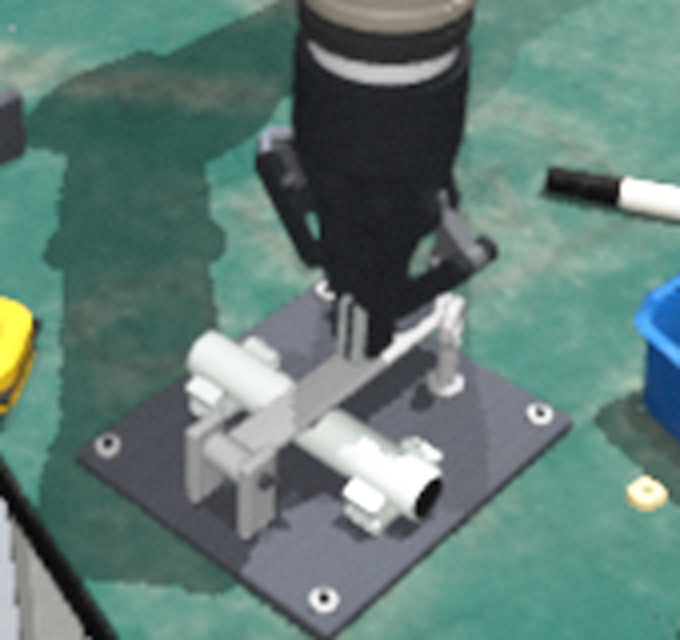

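Run:
```python
from h import *
p=robot.current_tool_pos(); robot.line_to([p[0],p[1],.15],velocity=.2)
for i,P in enumerate([[.53,.09,.15],[.465,.10,.13]]):
    robot.line_to(P,velocity=.25)
    T=tool_T(); im=vision.grab_frame('wrist'); cv2.imwrite(f'pics/w{3+i}.png',im[:,:,::-1]); np.save(f'w{3+i}.npy',T)
    print(robot.current_time_s(),T[:3,3],robot.current_joint_positions())
```

```text
9.3167 [0.5286 0.0895 0.1484] [  16.5547   25.4231  -37.6376   95.8852   16.8827   64.7104 -129.1889]
9.7917 [0.4652 0.0995 0.1295] [  17.8334   19.8992  -39.3739  106.4045   14.6221   58.8565 -130.9939]
```

View pics/w3.png

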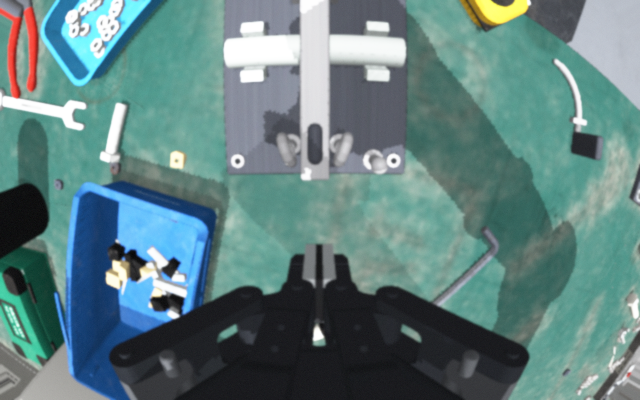

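View pics/w4.png

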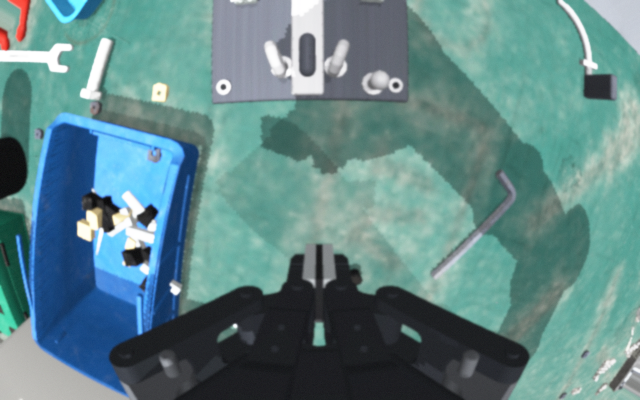

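```bash
cat > ov.py <<'E'
from h import *
import sys
def clampW(x,y,yw):
    c,s=np.cos(yw),np.sin(yw)
    return lambda P:(lambda P:np.c_[x+c*P[:,0]-s*P[:,1],y+s*P[:,0]+c*P[:,1],P[:,2]])(np.atleast_2d(np.array(P,float)))
# frame: arc centre origin
A=np.linspace(0,2*np.pi,40)
def ring(sgn,r,off=0):
    b=np.radians(20*sgn); e=np.array([np.cos(b),np.sin(b)]); t=np.array([-np.sin(b),np.cos(b)])
    return np.c_[np.outer(.06+r*np.cos(A),e)+off*t,.049+r*np.sin(A)]
def overlay(im,C,pose,box,sc,fn):
    W=clampW(*pose); u0,v0,w,h=box
    c=np.ascontiguousarray(cv2.resize(im[v0:v0+h,u0:u0+w],None,fx=sc,fy=sc,interpolation=cv2.INTER_CUBIC)[:,:,::-1])
    def pl(P,col,cl=False):
        uv=(proj(C,W(P))-[u0,v0]+.5)*sc-.5; cv2.polylines(c,[np.round(uv*8).astype(np.int32)],cl,col,1,cv2.LINE_AA,3)
    for s in(-1,1):
        pl(ring(s,.00525),(0,0,255));pl(ring(s,.0135),(0,255,0))
    pl([[.032,.011,.043],[.19,.011,.043]],(255,0,0));pl([[.032,-.011,.043],[.19,-.011,.043]],(255,0,0));pl([[.032,.011,.043],[.032,-.011,.043]],(255,0,0))
    pl(np.c_[.0434+.007*np.cos(A),-.05+.007*np.sin(A),0*A+.038],(0,255,255))
    cv2.imwrite(fn,c)
E
python3 - <<'E'
from ov import *
pose=(.5203,.0939,-.2337)
overlay(cv2.imread('pics/w3.png')[:,:,::-1],cam('wrist',np.load('w3.npy')),pose,(220,90,200,100),4,'pics/o3.png')
overlay(cv2.imread('pics/w4.png')[:,:,::-1],cam('wrist',np.load('w4.npy')),pose,(210,0,200,110),4,'pics/o4.png')
E
```

```text
(no output)
```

View pics/o3.png

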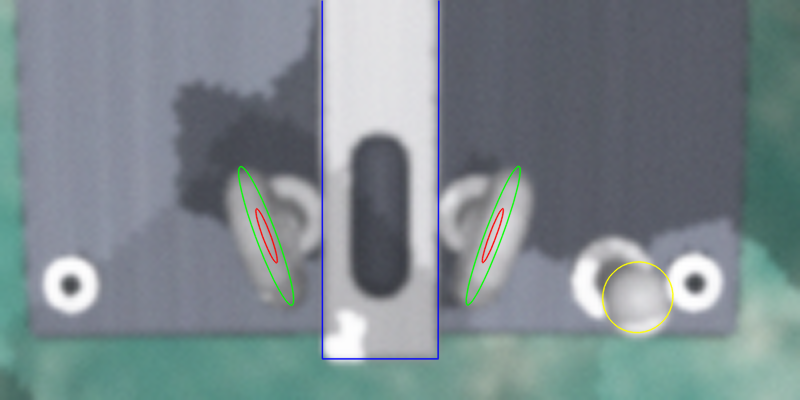

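View pics/o4.png

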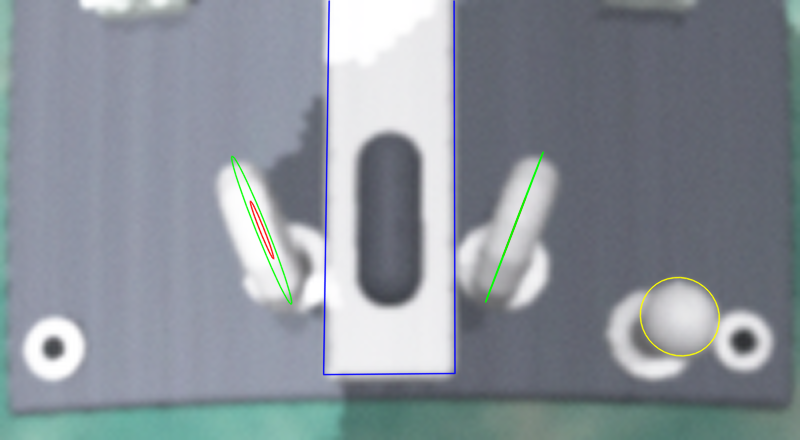

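Run:
```python
from h import *
robot.line_to([.45,.02,.2],velocity=.3)
fingers.gripper_to(0.55)
robot.move_to([.465,-.19,.17],[180,0,-14.2])
T=tool_T(); im=vision.grab_frame('wrist'); cv2.imwrite('pics/w5.png',im[:,:,::-1]); np.save('w5.npy',T)
print(robot.current_time_s(),T[:3,3],robot.current_joint_positions(),robot.current_eef_rot())
```

```text
11.7167 [ 0.4656 -0.1876  0.1702] [ 44.7401  18.3698 -30.8771  99.9963  10.2193  64.4154 -93.2368] [-179.9014   -0.0407  -13.9578]
```

View pics/w5.png

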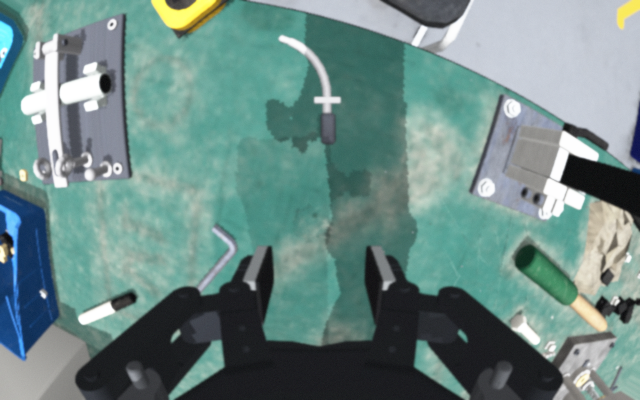

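```bash
cat >> ov.py <<'E'
D=np.array([np.cos(np.radians(66)),np.sin(np.radians(66))]); N=np.array([D[1],-D[0]]); G=np.array([.0434,-.05]); SE=G+.028*D
def pinpolys(zb):
    """pin frame, bar centre height zb"""
    a=np.radians(np.linspace(-24,48,30)); L=[]
    for r in(.056,.064): L.append(np.c_[r*np.cos(a[:-4]),r*np.sin(a[:-4]),0*a[:-4]+zb])
    at=np.radians(48)+np.array([0,.003/.06]); L.append(np.array([[.0568*np.cos(at[0]),.0568*np.sin(at[0]),zb],[.06*np.cos(at[1]),.06*np.sin(at[1]),zb],[.0632*np.cos(at[0]),.0632*np.sin(at[0]),zb]]))
    L.append(np.array([[*(SE+.012*N*i-.006*D*j),zb+.004] for i,j in((-1,0),(1,0),(1,1),(-1,1),(-1,0))]))
    L.append(np.array([[*(G+.006*N*i+.013*D*j),zb+.04] for i,j in((-1,-1),(1,-1),(1,1),(-1,1),(-1,-1))]))
    return L
def ovpin(im,C,pose,zb,box,sc,fn,tilt=None):
    W=clampW(*pose); u0,v0,w,h=box
    c=np.ascontiguousarray(cv2.resize(im[v0:v0+h,u0:u0+w],None,fx=sc,fy=sc,interpolation=cv2.INTER_CUBIC)[:,:,::-1])
    for P in pinpolys(zb):
        uv=(proj(C,W(P))-[u0,v0]+.5)*sc-.5; cv2.polylines(c,[np.round(uv*8).astype(np.int32)],False,(0,0,255),1,cv2.LINE_AA,3)
    cv2.imwrite(fn,c)
E
python3 - <<'E'
from ov import *
im=cv2.imread('pics/w5.png')[:,:,::-1]
ovpin(im,cam('wrist',np.load('w5.npy')),(.5641,-.1573,-1.3944),.004,(260,25,100,130),5,'pics/o5.png')
E
```

```text
(no output)
```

View pics/o5.png

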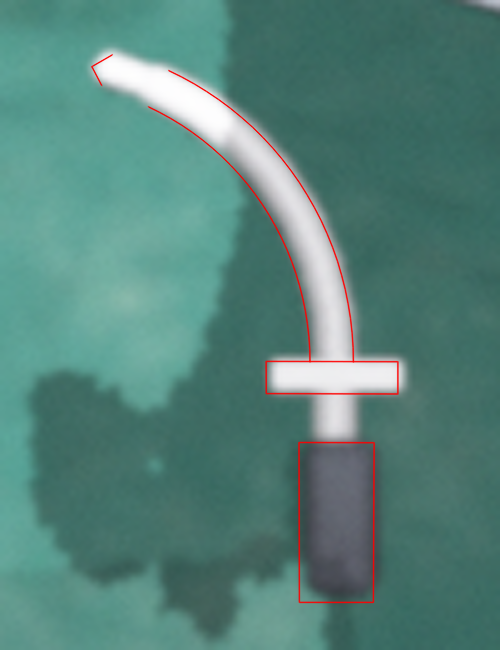

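Run:
```python
from h import *
o=[180,0,-13.9]
robot.line_to([.5223,-.2095,.10],o,velocity=.2)
robot.line_to([.5223,-.2095,.026],o,velocity=.12,f_stop=8)
robot.pause(.1); print(robot.current_tool_pos(),robot.current_eef_rot(),robot.current_contact_force())
fingers.gripper_to(0.0,force=80); print(robot.current_finger_gap(),robot.current_tool_pos(),robot.current_contact_force())
robot.line_to([.5223,-.2095,.15],o,velocity=.15)
robot.pause(.1); print(robot.current_tool_pos(),robot.current_eef_rot(),robot.current_contact_force(),robot.current_torque())
T=tool_T(); im=vision.grab_frame('wrist'); cv2.imwrite('pics/w6.png',im[:,:,::-1]); np.save('w6.npy',T)
print(robot.current_time_s(),robot.current_joint_positions())
im=vision.grab_frame('scene'); crop(im,200,100,140,160,4,'pics/s6.png')
```

```text
[ 0.5233 -0.2098  0.0273] [179.9809  -0.1476 -13.9045] [ 0.0713  0.1348 -0.1427]
0.1290686941580529 [ 0.5228 -0.2096  0.0267] [-0.323   0.1533  3.975 ]
[ 0.5213 -0.2093  0.1485] [-179.9731    0.1748  -13.8981] [-0.4553  0.083  -1.4136] [-0.0079  0.0576  0.0045]
14.7333 [ 41.3196  26.4217 -29.2734  92.2138  13.8471  65.1618 -95.1808]
```

View pics/w6.png

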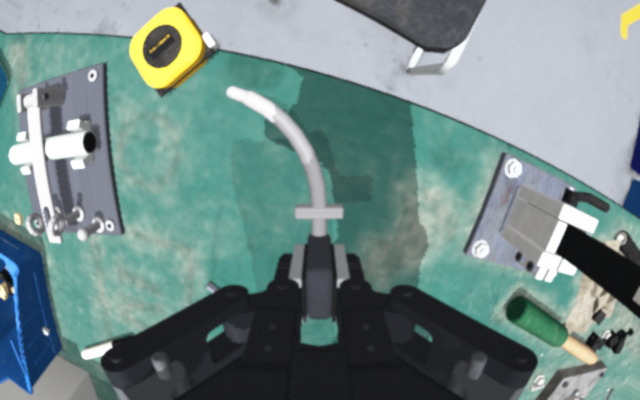

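View pics/s6.png

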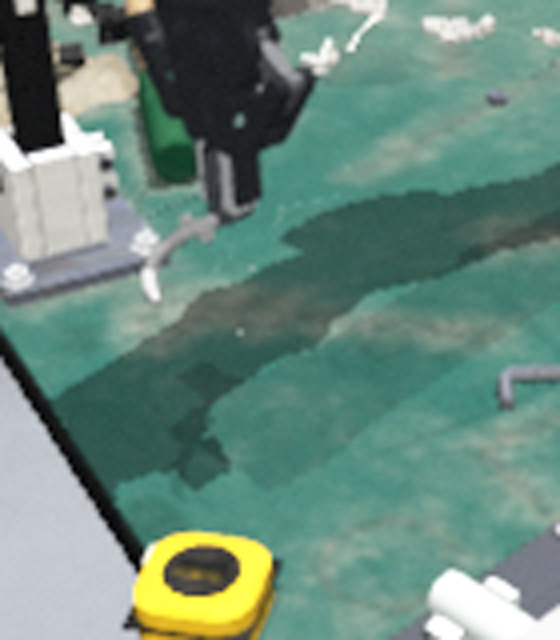

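```bash
cat >> ov.py <<'E'
def pin2tool(v):
    """v=dx,dy,dz,yaw,pitch (rotation about tool y, applied at grip)"""
    dx,dy,dz,ya,pi=v
    Rm=R.from_euler('zy',[ya,pi]).as_matrix()
    def f(P):
        P=np.atleast_2d(P); q=P[:,:2]-G
        X=np.c_[q@D,q@N,.018-P[:,2]]  # P z: rel bar centre; tool z down ; grip centre at 0
        return X@Rm.T+[dx,dy,dz]
    return f
def ovtool(im,T,v,box,sc,fn):
    C=cam('wrist',T); f=pin2tool(v); u0,v0,w,h=box
    c=np.ascontiguousarray(cv2.resize(im[v0:v0+h,u0:u0+w],None,fx=sc,fy=sc,interpolation=cv2.INTER_CUBIC)[:,:,::-1])
    for P in pinpolys(0.):
        X=f(P)@T[:3,:3].T+T[:3,3]; uv=(proj(C,X)-[u0,v0]+.5)*sc-.5; cv2.polylines(c,[np.round(uv*8).astype(np.int32)],False,(0,0,255),1,cv2.LINE_AA,3)
    cv2.imwrite(fn,c)
E
python3 - <<'E'
from ov import *
im=cv2.imread('pics/w6.png')[:,:,::-1]
ovtool(im,np.load('w6.npy'),(0,0,.0047,0,0),(210,75,150,130+120),3,'pics/o6.png')
ovtool(im,np.load('w6.npy'),(0,0,.0047,0,0),(215,75,140,150),5,'pics/o6.png')
E
```

```text
(no output)
```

View pics/o6.png

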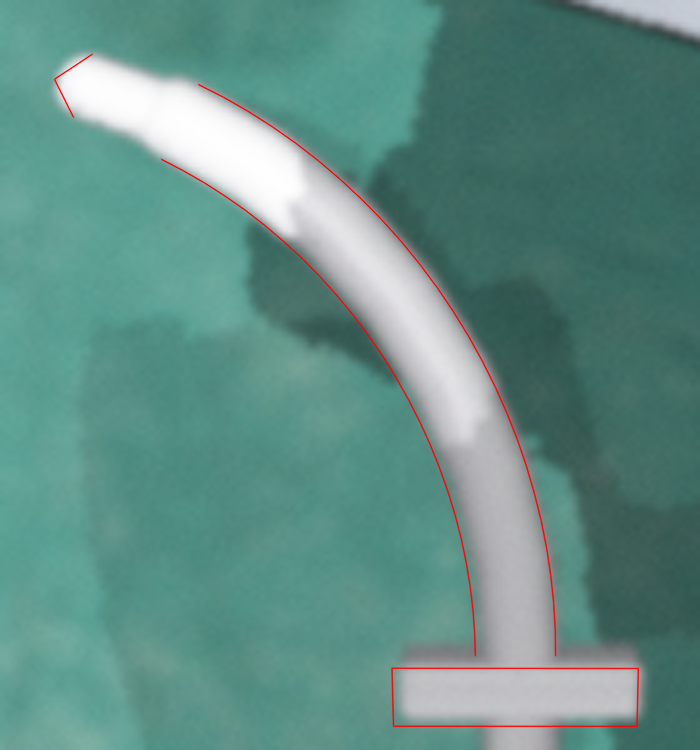

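Run:
```python
from ov import *
im=cv2.imread('pics/w6.png')[:,:,::-1];T=np.load('w6.npy');C=cam('wrist',T)
p=lambda x,y:(215+(x+.5)/5-.5,75+(y+.5)/5-.5)
tip=np.radians(48)+.05
pa=lambda r,a:[r*np.cos(np.radians(a)),r*np.sin(np.radians(a)),0]
# outer edge/inner edge handled as normal distances: sample edges
P=np.array([[*(SE-.012*N),.004],[*(SE+.012*N),.004],[*(SE-.012*N-.006*D),.004],[*(SE+.012*N-.006*D),.004],[.06*np.cos(tip),.06*np.sin(tip),0]])
o=np.array([p(404,666),p(643,666),p(404,718),p(643,718),p(54,80)])
# bar edges: (row fixed) at row 600: inner 478?, outer 552
def res(v,pr=1):
    X=pin2tool(v)(P)@T[:3,:3].T+T[:3,3]; r=(proj(C,X)-o).ravel()
    return np.r_[r,(np.array(v)-[0,0,.0047,0,0])/np.array([.003,.001,.0015,.02,.02])*.5]
f=least_squares(res,[0,0,.0047,0,0]);print(f.x,np.degrees(f.x[3:]));print(f.fun[:10].reshape(-1,2)*5)
ovtool(im,T,f.x,(215,75,140,150),5,'pics/o6b.png')
```

```text
[-0.0001  0.001   0.0061 -0.0095  0.0193] [-0.545   1.1076]
[[-3.8541 -1.6284]
 [ 2.2665 -3.6404]
 [-1.7708  3.6462]
 [ 1.2189  1.6857]
 [ 1.5556  0.2606]]
```

View pics/o6b.png

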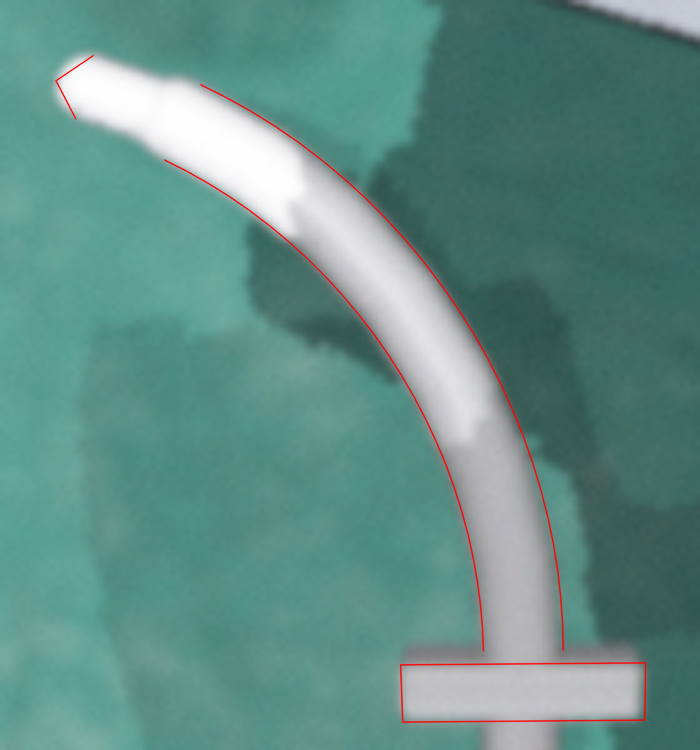

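```bash
cat > ins.py <<'E'
from ov import *
import json,os
ARC=np.array([.5198,.0940]); YW=np.radians(-13.4); VZ=.0227
par=dict(dx=0.,dy=0.,dz=0.0005,dyaw=0.)   # corrections: clamp-frame shift xy, height
if os.path.exists('par.json'): par=json.load(open('par.json'))
def target(phi):
    a=YW+np.radians(phi); c,s=np.cos(a),np.sin(a); cc,ss=np.cos(YW),np.sin(YW)
    xy=ARC+[c*G[0]-s*G[1],s*G[0]+c*G[1]]+[cc*par['dx']-ss*par['dy'],ss*par['dx']+cc*par['dy']]
    return np.array([*xy,.049+VZ+par['dz']]), np.array([180,0,np.degrees(YW)+66+phi+par['dyaw']])
bias=np.zeros(3); brot=np.zeros(3)
def wrap(d): return (d+180)%360-180
def go(phi,v=.05,up=0.,f=None,corr=0,pause=.1):
    global bias,brot
    p,o=target(phi); p=p+[0,0,up]
    for i in range(1+corr):
        st=robot.line_to(list(p+bias),list(o+brot),velocity=v,f_stop=f)
        if st: return True
        robot.pause(pause)
        e=p-np.array(robot.current_tool_pos()); er=wrap(o-np.array(robot.current_eef_rot()))
        bias=np.clip(bias+.7*e,-.004,.004); brot=np.clip(brot+.7*er,-1.5,1.5)
    return False
def err(phi,up=0.):
    p,o=target(phi); return 1000*(np.array(robot.current_tool_pos())-p-[0,0,up]), wrap(np.array(robot.current_eef_rot())-o)
def shot(i):
    T=tool_T(); im=vision.grab_frame('wrist'); cv2.imwrite(f'pics/w{i}.png',im[:,:,::-1]); np.save(f'w{i}.npy',T); return im,T
E
python3 - <<'E'
from ins import *
import ins
p,o=target(-86)
robot.line_to([p[0],p[1]-.06,.15],list(o),velocity=.25)
go(-86,.15,up=.06,corr=1); print(robot.current_time_s(),err(-86,.06),robot.current_joint_positions())
go(-86,.08,up=0,corr=2,f=8); print(robot.current_time_s(),err(-86),ins.bias,ins.brot,robot.current_contact_force())
im,T=shot(7)
im=vision.grab_frame('scene'); crop(im,280,140,150,150,4,'pics/s7.png')
np.save('bias.npy',np.r_[ins.bias,ins.brot])
E
```

```text
16.8167 (array([-0.2869,  1.0972,  0.0253]), array([0.028 , 0.021 , 0.0914])) [  18.2889   17.3156  -33.4439  107.8477   11.1055   58.0522 -143.1818]
18.5167 (array([-0.1944,  0.0189, -0.2272]), array([-0.0174,  0.0262,  0.0072])) [-0.0001  0.     -0.0001] [-0.0051  0.0071  0.0033] [ 0.1142  0.0179 -0.9968]
```

View pics/w7.png

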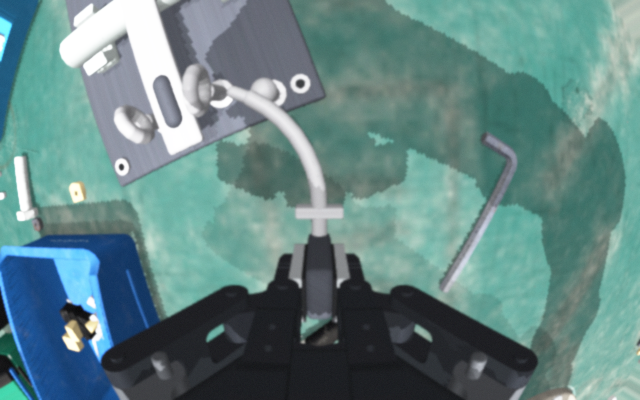

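View pics/s7.png

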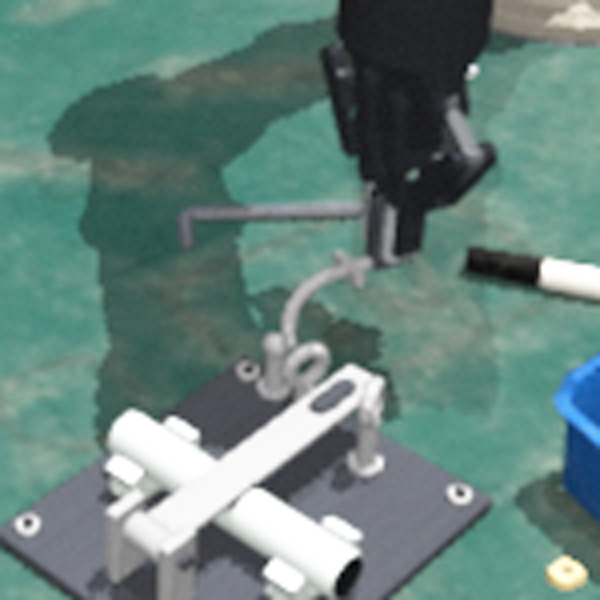

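```bash
cat >> ins.py <<'E'
def both(i,box,sc,fn,v=(0,0,.0047,0,0),pose=None):
    im=cv2.imread(f'pics/w{i}.png')[:,:,::-1]; T=np.load(f'w{i}.npy'); C=cam('wrist',T)
    overlay(im,C,pose or (*ARC,YW),box,sc,'/tmp/a.png')
    ovtool(im,T,v,box,sc,'/tmp/b.png')
    a=cv2.imread('/tmp/a.png');b=cv2.imread('/tmp/b.png'); m=(b[:,:,2].astype(int)-b[:,:,1]>120); a[m]=(0,0,255)
    u0,v0,w,h=box; raw=cv2.resize(im[v0:v0+h,u0:u0+w],None,fx=sc,fy=sc,interpolation=cv2.INTER_CUBIC)[:,:,::-1]
    cv2.imwrite(fn,np.hstack([raw,a]) if raw.shape[1]<=400 else a); cv2.imwrite(fn.replace('.png','r.png'),raw)
E
python3 -c "
from ins import *
both(7,(95,50,200,120),4,'pics/o7.png')"
```

```text
(no output)
```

View pics/o7.png

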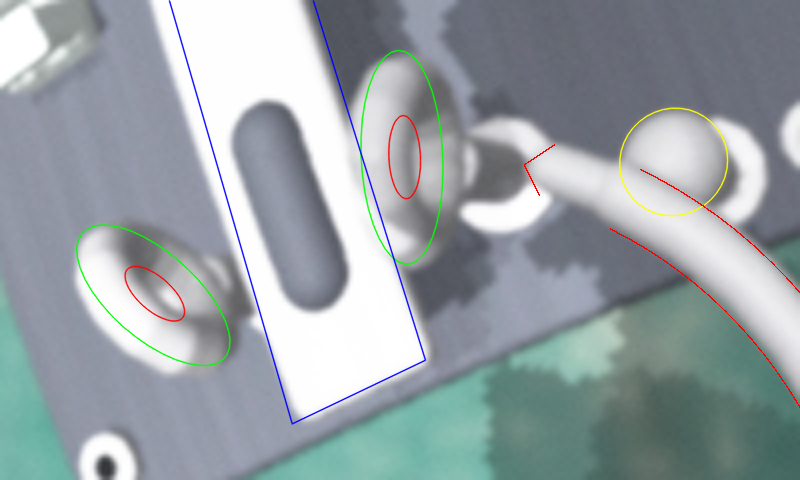

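View pics/o7r.png

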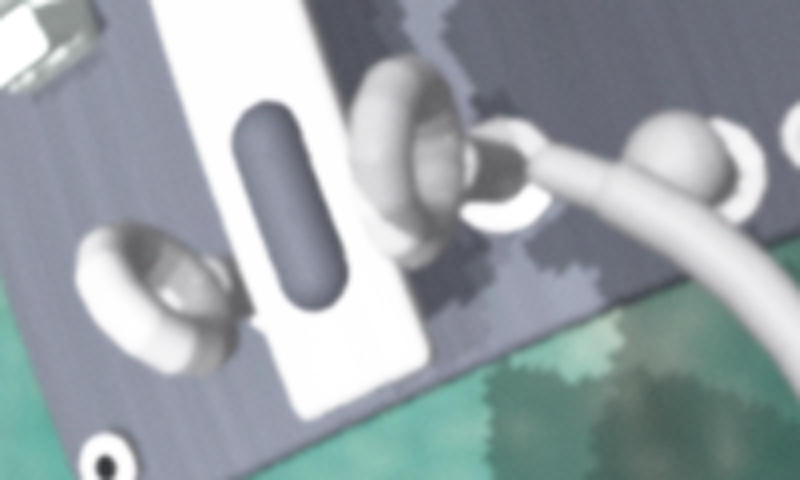

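```bash
python3 -c "
from ins import *
both(7,(215,75,140,150),5,'pics/o7b.png')
print(np.load('w7.npy'))"
```

```text
[[ 0.8349 -0.5504 -0.0005  0.4632]
 [-0.5504 -0.8349 -0.      0.0594]
 [-0.0005  0.0003 -1.      0.072 ]
 [ 0.      0.      0.      1.    ]]
```

View pics/o7b.png

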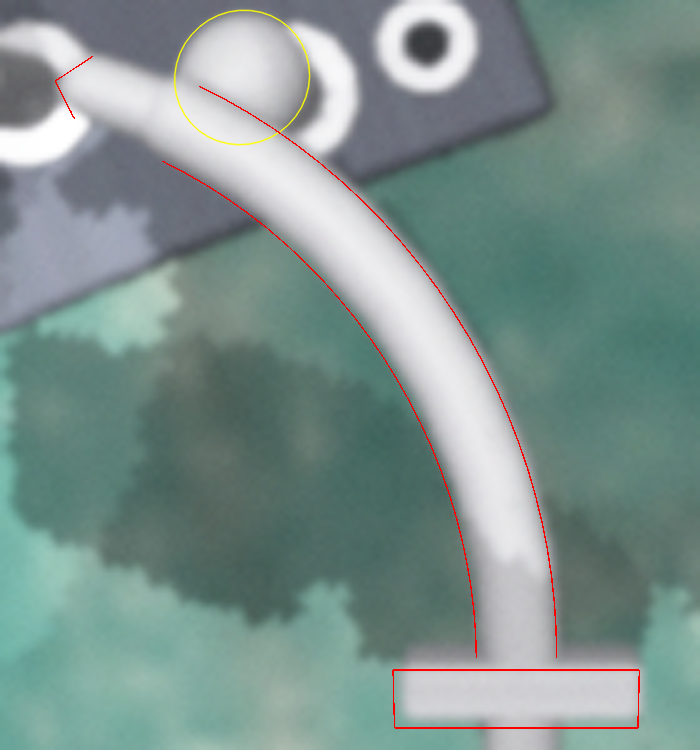

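Run:
```python
from ins import *
print(go(-79,.05,f=5,corr=1),err(-79),robot.current_contact_force(),robot.current_time_s())
shot(8); both(8,(95,50,200,120),4,'pics/o8.png')
im=vision.grab_frame('scene'); crop(im,310,190,80,80,8,'pics/s8.png')
```

```text
False (array([ 0.0868, -0.0568,  0.0335]), array([-0.0047, -0.0135,  0.0541])) [ 0.4922 -0.1964 -1.2018] 19.3833
```

View pics/o8.png

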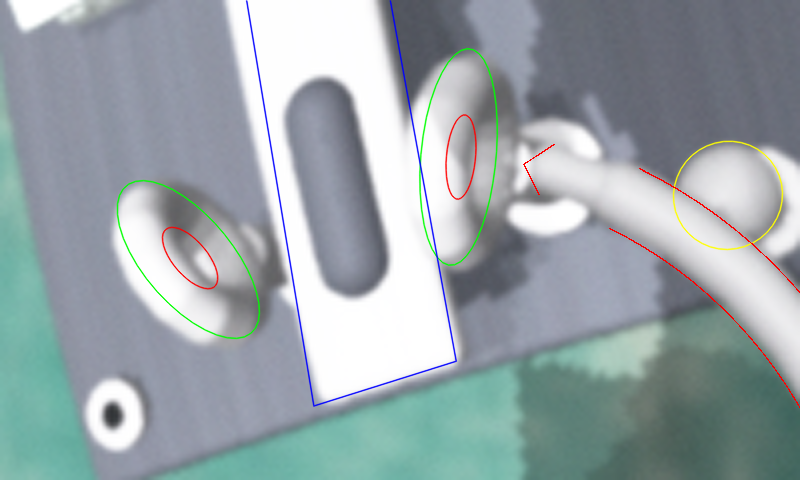

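View pics/o8r.png

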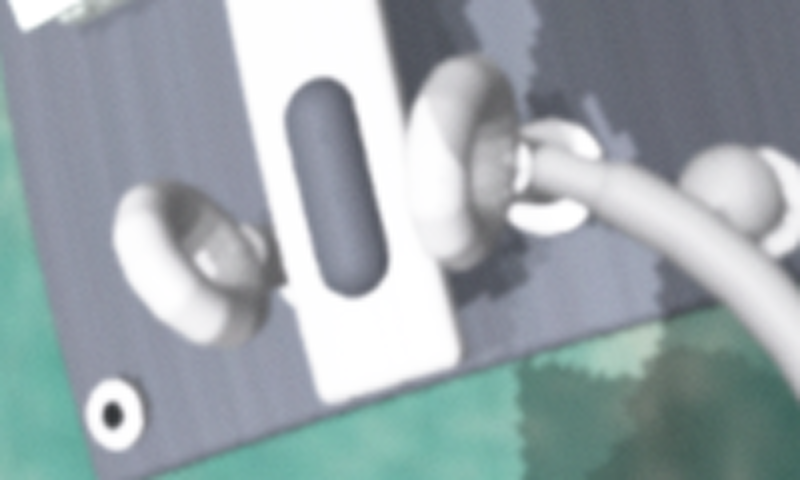

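View pics/s8.png

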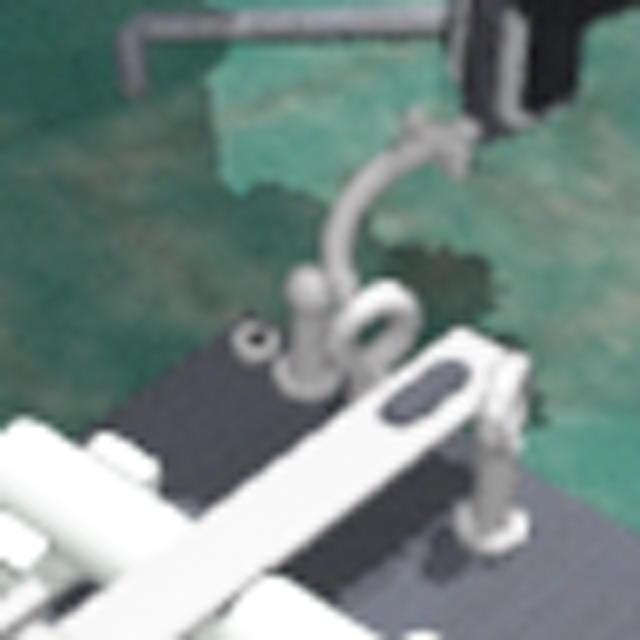

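```bash
echo '{"dx":-0.0004,"dy":0.0,"dz":0.0004,"dyaw":0.0}'>par.json
python3 - <<'E'
from ins import *
for ph in (-76,-72,-68):
    s=go(ph,.03,f=5); print(ph,s,err(ph),robot.current_contact_force(),robot.current_torque(),robot.current_time_s())
    if s: break
shot(9); both(9,(95,50,200,120),4,'pics/o9.png')
im=vision.grab_frame('scene'); crop(im,310,190,80,80,8,'pics/s9.png')
E
```

```text
-76 False (array([-0.0658,  0.0548, -0.0132]), array([ 0.0037,  0.0059, -0.0608])) [ 0.7208  0.3857 -1.6145] [ 0.0208 -0.0034  0.0008] 19.8333
-72 False (array([-0.1201,  0.1568, -0.0104]), array([ 0.0015,  0.0084, -0.0132])) [-0.699   0.3303 -1.1497] [ 0.0193  0.0139 -0.0672] 20.2417
-68 False (array([-0.0884,  0.0457,  0.0075]), array([-0.0022,  0.0047, -0.002 ])) [-0.1241 -0.3146 -2.1867] [-0.0057  0.039  -0.0416] 20.65
```

View pics/o9.png

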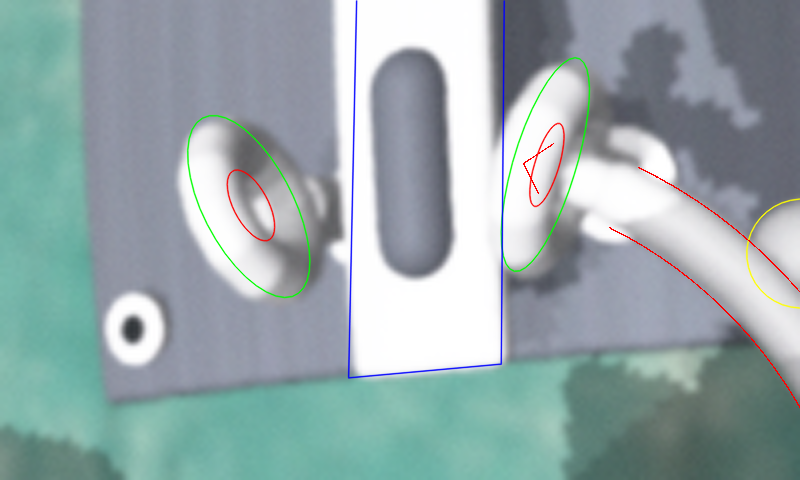

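View pics/s9.png

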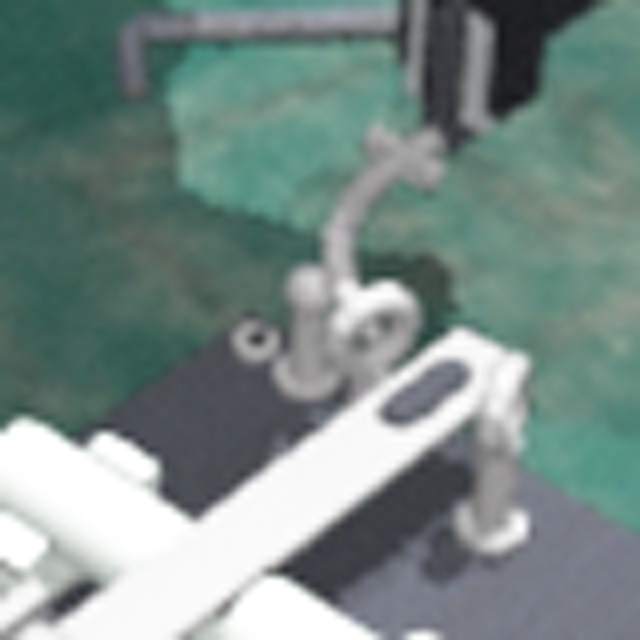

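Run:
```python
from ins import *
for ph in (-64,-60,-56,-52):
    s=go(ph,.035,f=7,pause=.08); print(ph,s,err(ph),robot.current_contact_force(),robot.current_torque(),robot.current_time_s())
    if s: break
shot(10); both(10,(95,50,200,120),4,'pics/o10.png')
```

```text
-64 False (array([-0.2178,  0.1414, -0.0435]), array([ 0.0044,  0.0186, -0.0774])) [ 0.2283  0.5833 -1.0379] [0.0557 0.0226 0.0465] 21.1083
-60 False (array([-0.1266,  0.0531, -0.0131]), array([ 0.0002,  0.0087, -0.0283])) [ 1.2003 -0.0256 -1.0359] [-0.0357  0.0771  0.0475] 21.475
-56 False (array([-0.036 ,  0.0399,  0.0037]), array([ 0.0035,  0.0005, -0.0074])) [-0.2211  0.513  -1.1582] [0.0492 0.0272 0.0356] 21.8417
-52 False (array([-0.0358, -0.0077, -0.0158]), array([-0.0005,  0.0034, -0.0017])) [-0.7067  0.0059 -1.4286] [ 0.0047  0.0201 -0.048 ] 22.2083
```

View pics/o10.png

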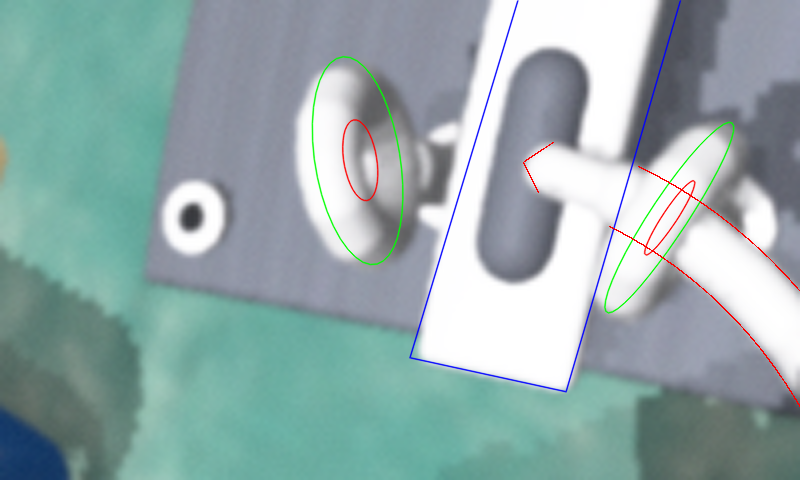

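Run:
```python
from ins import *
fingers.gripper_to(0.0,force=110); print(robot.current_finger_gap(),robot.current_time_s())
for ph in (-48,-44,-40,-37):
    s=go(ph,.03,f=9,pause=.08); print(ph,s,err(ph),robot.current_contact_force(),robot.current_torque(),robot.current_time_s())
    if s: break
shot(11); both(11,(95,50,200,120),4,'pics/o11.png')
```

```text
0.12609460732263833 22.475
-48 False (array([0.7086, 0.029 , 0.4228]), array([ 0.0011, -0.0971, -0.0857])) [ 0.9319 -0.2249  0.6538] [-0.0448 -0.2825 -0.0866] 22.85
-44 False (array([-0.1463,  0.2478, -0.0124]), array([ 0.008 ,  0.0052, -0.0177])) [ 1.2898 -0.4778  2.5868] [ 0.045  -0.2615 -0.0441] 23.225
-40 False (array([-0.3078, -0.2946, -0.1552]), array([-0.0242,  0.0424, -0.0111])) [-0.5635 -1.4232  2.9452] [-0.1674 -0.1314 -0.0808] 23.6167
-37 False (array([-0.0957,  0.5219, -0.0583]), array([ 0.0353, -0.0033,  0.0352])) [-0.5795  0.5421  2.5903] [ 0.1179 -0.1135  0.073 ] 23.975
```

View pics/o11.png

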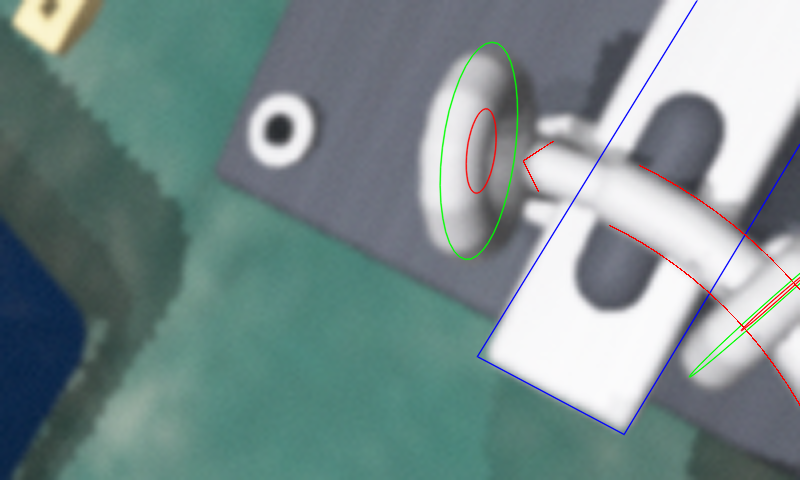

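Run:
```python
from ins import *
for ph in (-34,-31,-28,-24):
    s=go(ph,.025,f=6,pause=.1); print(ph,s,err(ph),robot.current_contact_force(),robot.current_torque(),robot.current_time_s())
    if s: break
shot(12); both(12,(95,50,200,120),4,'pics/o12.png')
```

```text
-34 False (array([-0.2135,  0.2915, -0.0473]), array([ 0.0199,  0.007 , -0.0297])) [-0.1575 -0.4519  3.7306] [0.1166 0.0417 0.057 ] 24.425
-31 False (array([ 0.1579, -0.0002,  0.0664]), array([-0.0061, -0.0229, -0.0214])) [-0.6547  0.979   3.4947] [ 0.1513 -0.0528  0.0676] 24.8167
-28 False (array([ 0.1293, -0.0716,  0.063 ]), array([-0.0092, -0.014 , -0.0175])) [-0.5144 -1.1239  2.309 ] [ 0.0693 -0.0485  0.0297] 25.2
-24 False (array([-0.0297, -0.1964, -0.0247]), array([-0.0137,  0.0117, -0.0083])) [-0.9717 -0.9416  3.4615] [-0.0645 -0.0201 -0.0413] 25.6333
```

View pics/o12.png

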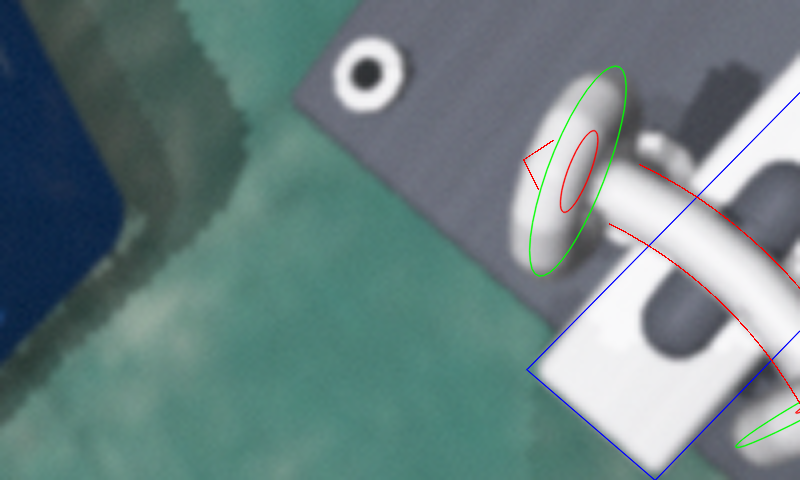

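Run:
```python
from ins import *
for ph in (-20,-16,-12,-9,-7,-5):
    s=go(ph,.025,f=8,pause=.1); print(ph,s,err(ph),robot.current_contact_force(),robot.current_torque(),robot.current_time_s())
    if s: break
shot(13); both(13,(95,50,200,120),4,'pics/o13.png'); both(13,(215,75,140,150),5,'pics/o13b.png')
```

```text
-20 False (array([-0.0511, -0.0505,  0.0102]), array([-0.0071, -0.0011, -0.049 ])) [-0.8444 -1.49    2.3604] [-0.1803 -0.0266 -0.112 ] 26.125
-16 False (array([0.0413, 0.4136, 0.065 ]), array([ 0.0154, -0.029 ,  0.0013])) [ 0.5599 -0.9828  2.4843] [-0.0243 -0.0318  0.0057] 26.5583
-12 False (array([-0.0599, -0.2588, -0.013 ]), array([-0.01  ,  0.0183, -0.0179])) [-1.2058 -1.4526  3.8732] [-0.1067  0.0255 -0.0327] 26.9917
-9 False (array([0.1646, 0.3209, 0.0433]), array([ 0.0064, -0.0377,  0.008 ])) [-0.1462 -0.6947  2.4739] [-0.0066  0.0666 -0.0047] 27.3833
-7 False (array([-0.1199, -0.0539, -0.0436]), array([0.0081, 0.0182, 0.0074])) [-0.8079 -0.7505  3.431 ] [-0.0221  0.0923  0.0491] 27.7333
-5 False (array([-0.0679,  0.0236, -0.0427]), array([0.0072, 0.0042, 0.0048])) [-1.6806  0.2106  3.6354] [0.0719 0.0829 0.0243] 28.0833
```

View pics/o13b.png

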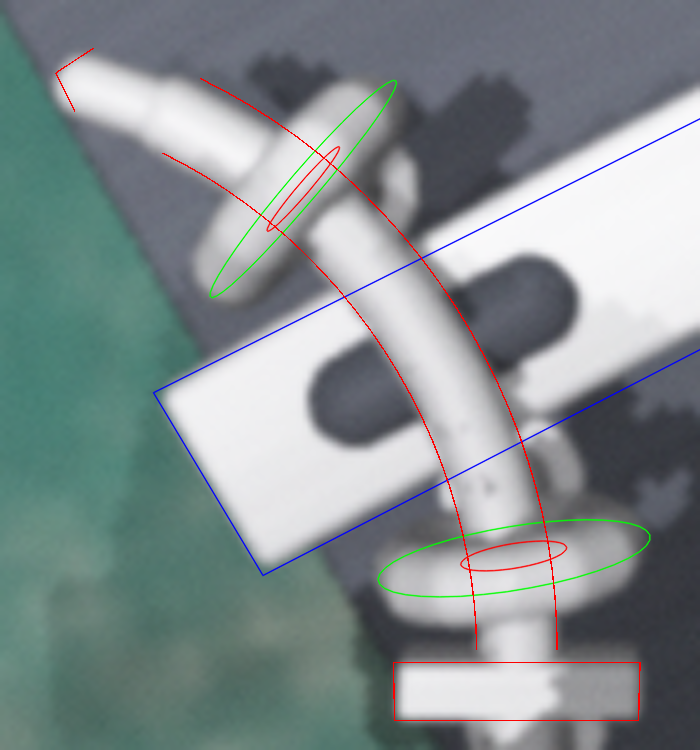

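Run:
```python
from ins import *
a=YW-np.radians(20)+np.pi/2; t=np.array([np.cos(a),np.sin(a),0])
fr=lambda: -np.mean([np.array(robot.current_contact_force())@t for _ in range(3)])
ph=-5
while ph<1.5:
    ph+=.5
    s=go(ph,.01,f=9,pause=.12); f=fr(); print(ph,s,err(ph)[0],robot.current_contact_force(),'res',round(f,2),robot.current_time_s())
    if s or f>4.5: break
shot(14); both(14,(215,75,140,150),5,'pics/o14.png')
```

```text
-4.5 False [-0.147  -0.3123 -0.0721] [-0.6554 -0.8337  3.3578] res 1.06 28.5
-4.0 False [0.0739 0.0142 0.008 ] [-1.6663 -1.846   3.0572] res 2.46 28.8667
-3.5 False [0.1696 0.1049 0.0586] [-0.4362 -1.8375  2.7717] res 1.77 29.2333
-3.0 False [0.1672 0.1521 0.0832] [ 0.2496 -2.5081  2.443 ] res 1.96 29.6
-2.5 False [0.0553 0.1684 0.0543] [-0.5266 -2.2001  1.9156] res 2.13 29.9667
-2.0 False [-0.0529 -0.0358 -0.0148] [-0.3877 -1.8099  2.8278] res 1.72 30.3333
-1.5 False [-0.1396  0.0111 -0.0693] [ 0.0503 -1.0925  3.5053] res 0.88 30.7
-1.0 False [-0.1687 -0.0146 -0.0511] [-0.7769 -1.5001  3.543 ] res 1.68 31.0667
-0.5 False [-0.1381  0.0815 -0.0565] [-1.3985 -2.3304  2.9064] res 2.72 31.4333
0.0 False [-0.1393 -0.045  -0.0732] [-1.1213 -1.9596  2.6954] res 2.25 31.8
0.5 False [-0.1083 -0.2324 -0.01  ] [-2.1309 -2.2465  4.0418] res 3.05 32.1667
1.0 False [-0.2268 -0.6332 -0.0877] [-2.7273 -4.7497  5.9554] res 5.47 32.5333
```

View pics/o14.png

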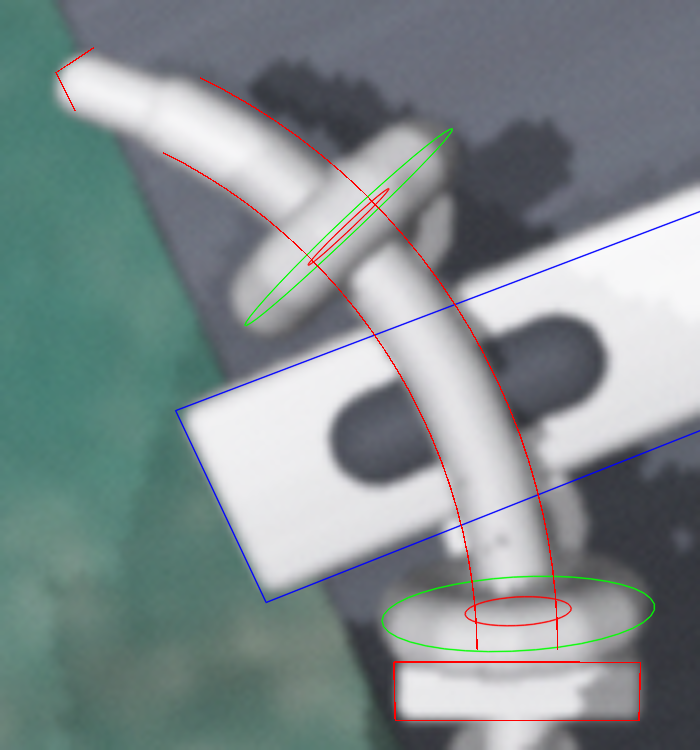

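Run:
```python
from ins import *
a=YW-np.radians(20)+np.pi/2; t=np.array([np.cos(a),np.sin(a),0])
fr=lambda: -np.array(robot.current_contact_force())@t
p0,o=target(1.0); rot=list(o); k=0.
p0=p0+[0,0,0]
q=np.array(robot.current_tool_pos()); print(fr(),(q-p0)*1e3)
while k<.006:
    k+=.0003
    robot.line_to(list(p0+k*t),rot,velocity=.01); robot.pause(.08); f=fr(); F=robot.current_contact_force()
    print(round(k*1e3,1),np.round(f,2),np.round(F,2),((np.array(robot.current_tool_pos())-p0)@t*1e3).round(2),robot.current_time_s())
    if f>10.5: break
L=[]
for _ in range(8):
    robot.pause(.1); L.append(fr())
print(np.round(L,2),robot.current_contact_force(),robot.current_time_s())
shot(15); both(15,(215,75,140,150),5,'pics/o15.png')
```

```text
4.999056595530496 [-0.2446 -0.6374 -0.1069]
0.3 5.77 [-3.62 -4.52  4.87] -0.62 32.9167
0.6 6.27 [-4.22 -4.72  5.74] -0.59 33.25
0.9 7.03 [-3.78 -5.93  6.41] -0.55 33.5833
1.2 6.34 [-3.9  -5.02  5.38] -0.54 33.9167
1.5 6.66 [-4.03 -5.32  7.76] -0.54 34.25
1.8 7.58 [-4.73 -5.96  7.36] -0.5 34.5833
2.1 7.4 [-5.09 -5.51  7.24] -0.51 34.9167
2.4 8.3 [-5.82 -6.1   7.74] -0.48 35.25
2.7 9.28 [-6.07 -7.12  7.82] -0.43 35.5833
3.0 9.17 [-6.3  -6.83  8.34] -0.41 35.9167
3.3 9.61 [-6.59 -7.16  8.23] -0.4 36.25
3.6 10.32 [-5.95 -8.44  8.2 ] -0.37 36.5833
3.9 11.54 [-7.6  -8.82  8.69] -0.32 36.9167
[ 9.91 10.87 10.66 10.81  9.99 10.67 10.75 10.37] [-6.9915 -7.8068 10.0894] 37.7167
```

View pics/o15.png

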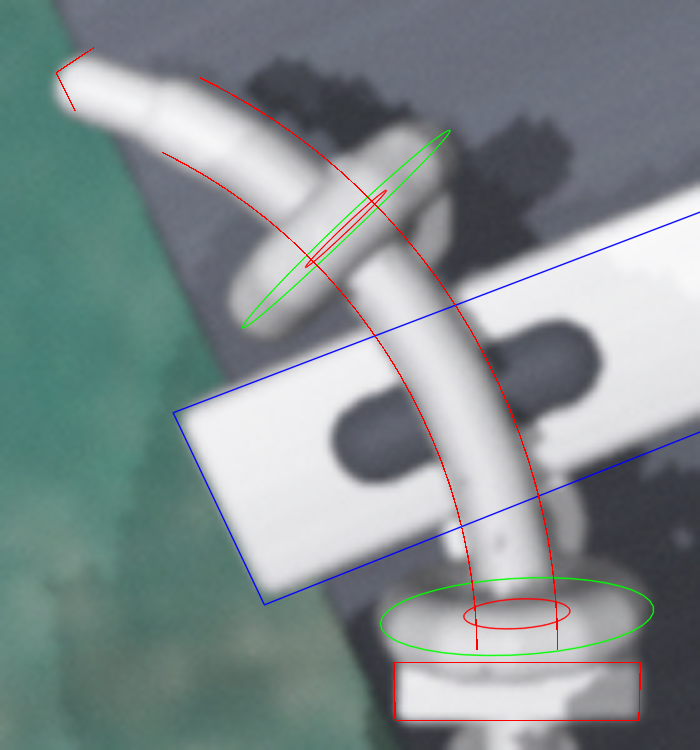

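Run:
```python
from ins import *
a=YW-np.radians(20)+np.pi/2; t=np.array([np.cos(a),np.sin(a),0])
fr=lambda: -np.array(robot.current_contact_force())@t
p0,o=target(1.0); rot=list(o)
for k in (.0043,.0047,.0051):
    robot.line_to(list(p0+k*t),rot,velocity=.01); robot.pause(.1); f=np.mean([fr() for _ in range(3)]); print(k,f)
    if f>12: break
L=[]
for _ in range(7):
    robot.pause(.1); L.append(fr())
print(np.round(L,2),robot.current_contact_force(),robot.current_time_s())
# relax tangentially to just seated (command = actual position), then release
q=np.array(robot.current_tool_pos())
for k in (.003,.0015,.0):
    robot.line_to(list(p0+k*t),rot,velocity=.01)
robot.pause(.1); print(fr(),robot.current_contact_force(),(np.array(robot.current_tool_pos())-p0)@t*1e3,(np.array(robot.current_tool_pos())-p0)*1e3)
shot(16); both(16,(215,75,140,150),5,'pics/o16.png')
```

```text
0.0043 12.566304191393634
[11.07 10.78 11.82 10.8  10.63 11.02 11.78] [-7.4289 -9.2169  9.6828] 38.8167
4.918391750730078 [-1.6034 -4.8341  2.7872] -0.6326556349799575 [-0.1528 -0.657  -0.2418]
```

View pics/o16.png

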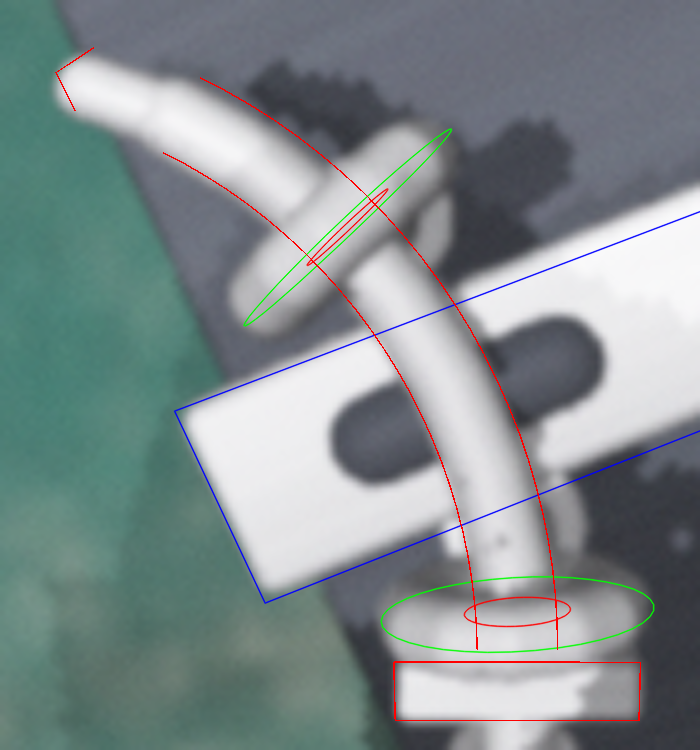

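Run:
```python
from ins import *
fingers.gripper_to(0.45); robot.pause(.2)
p=robot.current_tool_pos(); print(robot.current_contact_force(),robot.current_finger_gap())
robot.line_to([p[0],p[1],.16],velocity=.1)
q,o=target(1.0); c=np.radians(o[2])
robot.line_to([.47,.0,.17],[180,0,20],velocity=.2); robot.pause(.2)
shot(17); print(robot.current_time_s(),robot.current_tool_pos())
im=vision.grab_frame('scene'); crop(im,290,180,110,100,6,'pics/s17.png')
im=vision.grab_frame('top'); crop(im,215,85,120,120,5,'pics/t17.png')
```

```text
[ 0.1438  0.4278 -0.593 ] 0.4458540687927965
42.4417 [0.4705 0.0006 0.1698]
```

View pics/w17.png

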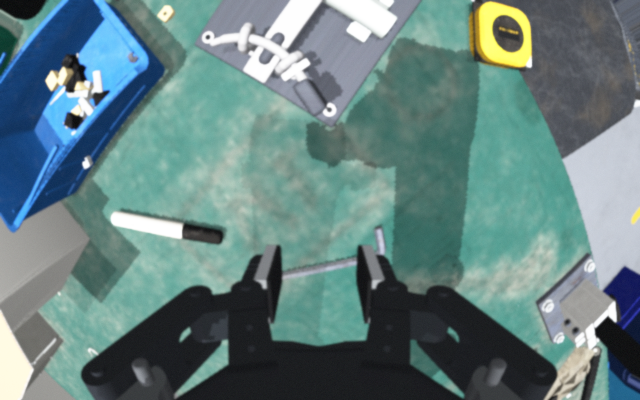

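View pics/s17.png

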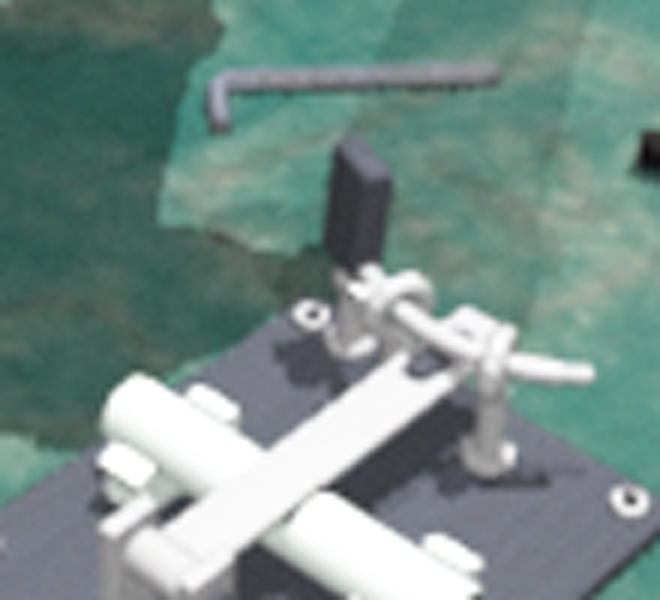

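View pics/t17.png

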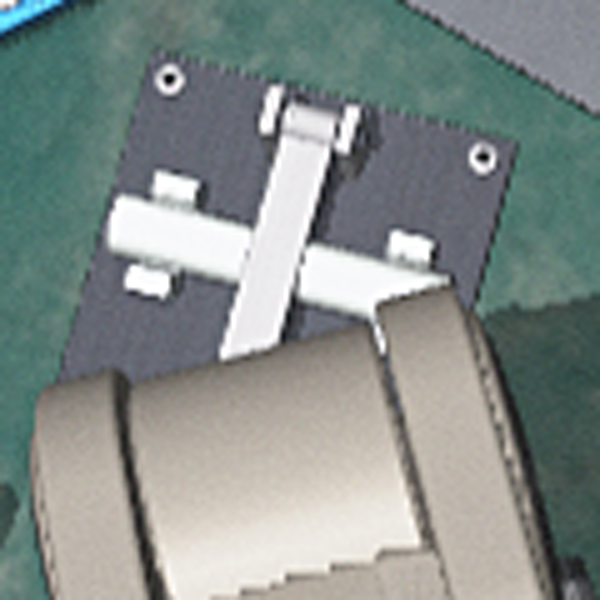

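Run:
```python
from ins import *
im=cv2.imread('pics/w17.png')[:,:,::-1]; C=cam('wrist',np.load('w17.npy'))
ovpin(im,C,(ARC[0],ARC[1],YW),.049,(200,10,150,115),5,'pics/o17.png')
```

```text
(no output)
```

View pics/o17.png

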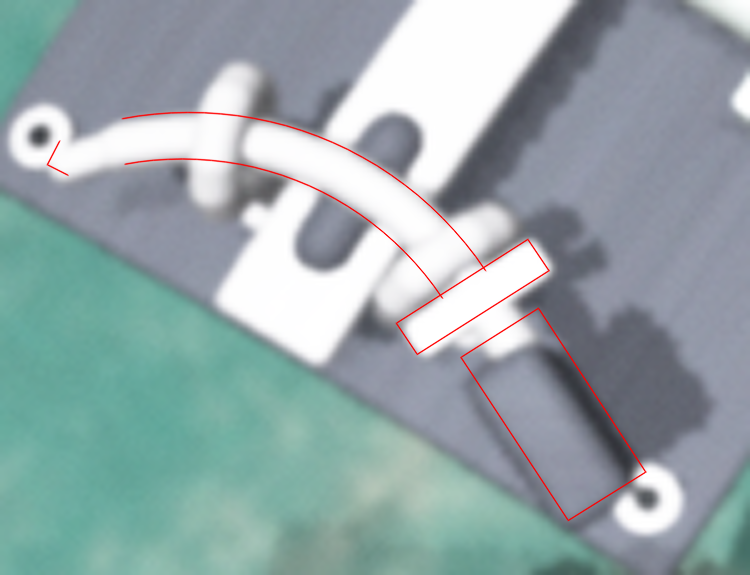

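Run:
```python
from h import *
print(workorder.close_job(), robot.current_time_s())
```

```text
the job is handed in; nothing more can be done
the job is handed in; nothing more can be done
```

The clamp bar is down and the bent pin is through both eyes, with its cross-piece against the right eye. I pushed it home, let go of it, and handed the job in at about 42.5 s. The hand-in gave no verdict.

- **Bar:** I swung it down with the closed fingers at about 0.07 m/s. The contact stop (9 N change) tripped as the bar met its stop, with the fingertips 43 mm above the bench.
- **Threading:** I turned the pin about the clamp's arc centre, checking wrist pictures along the way. The sideways forces read between steps stayed at about 3 N until the cross-piece reached the eye.
- **Seating push:** I held about 10–12 N at the wrist for 0.8 s, then about 11 N for another 0.7 s. Roughly 2 N of that was drag from the ridge. That leaves about 9 N on the eye, which I estimated and could not measure directly.
- **Release:** The gripper opened cleanly, and the tool force was near zero before I backed off.

**Last checks:** The final wrist picture matches the modelled home position to about 2 mm at the tip, with no visible gap at the right eye. The hex key, marker and tape measure look unmoved, but I judged that only by eye. The top camera's view of the eyes was blocked by the arm, so it confirmed only the bar.

**One disagreement:** The clamp plate turned out to be about 7 mm off from where I had assumed it sat relative to the eyes. I positioned everything from the eyes, hinge and rest post instead.

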